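Refit the washed guide roller in the film dispenser

TASK

Take the washed guide roller from its white drying rack and refit it in the film dispenser on the counter: push one stub into the roofed, sprung socket against its spring with the other end held up, then tip that other end down into the open pocket and let the spring ease it home under the lip, so that the roller lies fully down and level on both seats. Work gently: do not ram the spring to its stop or let the roller snap home, and leave the bowl, brush and jar where they are.

Things in the scene. Friction and masses are not known exactly. Their poses are not given: they have to be found in the camera images.
- roller: Guide roller: white plastic body, diameter 30 mm, 130 mm long, with a steel stub of diameter 12 mm, 20 mm long, at each end (170 mm over all, ends alike, 0.15 to 0.3 kg). Origin at its middle, on its axis; x axis along the roller. It starts lying level in the rack, axis 45 mm above the counter.
- dispenser: Film dispenser, fixed: base plate 290 x 160 x 8 mm (y -110 to 50 mm), low black pad on it, and a yoke along x (bar top z 20 mm, 50 mm wide). Origin on the counter under the middle; x runs from the sprung socket (-x end) to the open pocket (+x end), z up. The yoke is clamped anywhere within 15 mm either way along x of the middle: where is not reported and must be seen or felt.
- seat (a point): Middle of the seated roller's axis (60 mm above the counter), were the yoke clamped at the middle of its slot; the true place is up to 15 mm off along x, exact across. Axes as the dispenser's. Seated, the roller is level along x with its tips 85 mm either side. Roller and dispenser must never press on each other with more than 30 N in all. Friction may hold it high: press it lightly down.
- socket (a point): Middle of the sprung socket's mouth at axis height, 79 mm from seat towards -x (same unknown shift). Block 31 mm deep, 36 wide, top z 77 mm; opening faces +x, 17 mm wide, floor z 54, roof z 73 mm. Inside, 2 mm behind the mouth, stands a steel plunger plate: 11 mm travel to a hard stop, spring 1.5 N/mm plus 0.6 N preload (6.6 N with the roller seated, 17 N at the stop).
- pocket (a point): Middle of the open pocket's end wall at axis height, 85 mm from seat towards +x (same unknown shift). Floor z 54 mm; cheeks 16 mm apart from 14 mm before the wall, flared guides above to z 78 mm. A steel lip overhangs the last 4 mm before the wall, z 68 to 71 mm: to pass it the roller must be pushed over 4 mm beyond its seated place, towards the socket (spring at over 12.6 N).
- rack: White plastic drying rack, fixed: foot 140 x 70 x 6 mm with two V rests, 8 mm thick, at x -50 and +50 mm, their upper edges at about z 56 mm, that hold the roller along the rack's x axis. Origin on the counter under its middle.
- bowl: Small steel bowl, 110 mm across, 45 mm high, bystander; origin at the centre of its underside.
- brush: Blue-handled brush lying on the counter, bystander; its x axis runs along it, handle to -x; about 200 mm long.
- jar: Glass jar with lid, diameter 60 mm, 85 mm high, bystander; origin at the centre of its underside.

How it is judged:
By the outcome, as a careful person would: the job done as asked, in the order asked, and still so for the second after the job is handed in, with the robot touching nothing.
It also fails if it takes over 64 s, if anything falls off the work surface, if the arm or the gripper's body presses on something with over 40 N, if the wrist force passes 120 N, or if a joint passes its speed limit or range.

ROBOT

A 6-joint arm with a two-finger parallel gripper is mounted at the origin on the work surface. World frame = base frame: x ahead of the robot, y to its left, z up, the work surface at z = 0. Lengths are in m, angles in rad, forces in N, time in s.
With the tool pointing down it reaches from about 0.25 to 0.775 m from the base axis. Payload 4 kg.
Tool frame: the origin (TCP) lies on the centre line of the jaws, within the pads' length; the fingertips stand 22 mm ahead of it and the grasp point (between the pads) lies 3 mm ahead of it; z points along the fingers, y is the direction in which the jaws open and shut (so a half turn about z gives the same grasp; the last joint's range is limited). The gripper opens to 94 mm and grips with 3 to 60 N. Pads are 16 mm wide; open, the fingers measure 119 mm over their backs; the gripper's body (75 mm by 177 mm) begins 78 mm behind the grasp point.
Start: joints at [-0.103, 0.087, 1.371, -0, 1.684, -0.103], TCP at [0.55, -0, 0.228] pointing down, gripper open.
Joint ranges: [-3.1, 3.1], [-0.76, 2.03], [0.27, 2.55], [-1.08, 4.22], [0.17, 2.65], [-2.57, 2.57]. Speed limits (rad/s): [2.79, 2.79, 3.14, 3.14, 3.14, 3.14].

INTERFACE

Orientations are given as [roll, pitch, yaw] about the fixed x, y, z axes, in that order (R = Rz(yaw) Ry(pitch) Rx(roll)).
In Python, from bench import robot gives the robot as it stands. The module is installed in compiled form; this text tells all that it offers.
- The arm moves only by the shell command python3 -m inch 'ROWS'. ROWS is JSON, a list of rows, each an object with "linear": the shift along the world's x, y, z scaled (see below), a list of three; "twist": the turn about the world's z scaled (see below); "gripper": the opening, from 0 (shut) to 1 (fully open). In form: [{"linear": [x, y, z], "twist": twist, "gripper": gripper}, ...]. A call has 1 to 10 rows; each row is the pose to reach, as a shift and turn from the pose commanded when the call began; what a row does not reach only later rows make up. The controller multiplies each number of a shift by 0.1 m and each number of a turn by 60 degrees. A row lasts 1/12 s, in which the tool goes at most 41.7 mm and 7.16 degrees, less where a joint would pass 70% of its speed; a pose out of reach is approached as far as the arm can. A call with a number of a shift or a turn outside -1 to 1 is refused whole. A call with a gripper value outside its range is refused whole. The fingers move at their own pace and stop on an object; the grip force is fixed at half the most. Time passes only in rows, so rows that repeat a pose let the fingers close. It gives the time, the measured TCP pose, the force and the opening at its end, in the units of the state.
- robot.get_obs(): the state, without advancing time (a new reading comes with each control period).
- robot.snapshot(name): name is "scene" or "side" or "wrist"; returns a dict with "image" (480x640x3 uint8, red, green, blue), "depth" (480x640 float32, m along the optical axis (not along the pixel's ray), 0 where there is no reading), "mtx" (3x3 intrinsics, pixels), "rvec" (rotation vector, rad) and "tvec" (3), from world to camera coordinates, as OpenCV has them; the wrist camera has in their place "hand_eye" (4x4, takes a point from camera to tool coordinates, whose origin is the TCP and whose axes are the flange's). Camera axes: x right, y down, z forward; pixel columns grow to the right and rows downward; lengths in m; the calibration is good to about 2 mm. A picture is of the moment at which its call begins: read the wrist's pose just before it.
- robot.close_job(): hands the job in, once; it reports no verdict.
The state is a dict: "time": time; "joint_positions": joint angles; "qvel": joint speeds; "joint_torque": joint torques, N m; "tool_pos": TCP position; "ee_rot": TCP orientation; "wrist_force": force on the tool from outside, world axes, zero at the start; "wrist_torque": the same for the moment, N m; "width": finger opening in m.
Only numpy, scipy, OpenCV 4.12 (cv2) and the standard library are available. Lean on these libraries where they do the work, as an engineer would, in place of code of your own. Each camera call takes 0.05 s, during which the arm holds its last target.

## Working session

There is one attempt and no reset: what is moved stays moved. The work goes in short steps, Python scripts to look and compute and a shell command to move; the robot and the scene stay as the last step left them, time stands still between calls to the robot, and variables do not carry over. Pictures are saved under pics/ and viewed, and the job is handed in when it is done.

```bash
mkdir -p pics; ls; python3 - <<'E'
from bench import robot
import cv2,numpy as np
o=robot.get_obs(); print({k:np.round(v,3).tolist() for k,v in o.items()})
for n in ["scene","side","wrist"]:
    s=robot.snapshot(n); cv2.imwrite(f"pics/{n}0.png",s["image"][:,:,::-1]); np.savez(f"{n}0.npz",**s)
    print(n,{k:np.round(s[k],3).tolist() for k in s if k not in("image","depth")})
E
```

```text
pics
{'time': 0.0, 'joint_positions': [-0.103, 0.088, 1.372, -0.0, 1.684, -0.103], 'qvel': [-0.001, -0.001, -0.001, -0.001, -0.0, 0.0], 'joint_torque': [0.001, -34.018, -30.242, 0.072, 0.033, -0.0], 'tool_pos': [0.549, 0.0, 0.226], 'ee_rot': [-3.139, -0.0, 1.571], 'wrist_force': [-0.207, 0.442, 0.382], 'wrist_torque': [0.028, 0.045, -0.008], 'width': 0.094}
scene {'mtx': [[484.779, 0.0, 314.517], [0.0, 484.779, 243.544], [0.0, 0.0, 1.0]], 'rvec': [0.947, 2.527, -0.969], 'tvec': [0.383, -0.19, 1.183]}
side {'mtx': [[566.539, 0.0, 318.692], [0.0, 566.539, 232.4], [0.0, 0.0, 1.0]], 'rvec': [2.031, -0.735, 0.4], 'tvec': [-0.367, 0.236, 0.853]}
wrist {'mtx': [[391.777, 0.0, 327.296], [0.0, 391.777, 234.684], [0.0, 0.0, 1.0]], 'hand_eye': [[-0.0, -0.968, -0.253, 0.074], [1.0, 0.0, -0.001, -0.001], [0.001, -0.253, 0.968, -0.157], [0.0, 0.0, 0.0, 1.0]]}
```

View pics/scene0.png

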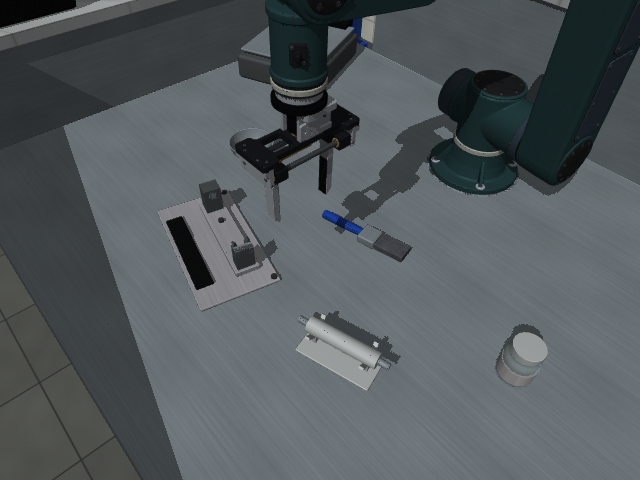

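View pics/side0.png

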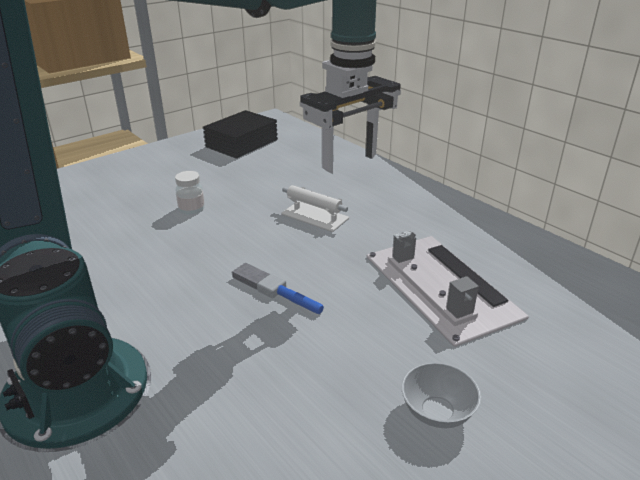

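View pics/wrist0.png

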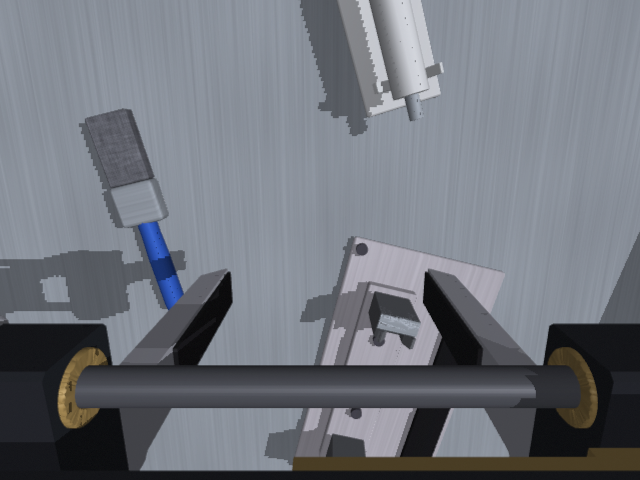

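```bash
cat > h.py <<'E'
import numpy as np,cv2
from scipy.spatial.transform import Rotation as R
def T(s,tp=None,rot=None):
    """camera->world 4x4"""
    M=np.eye(4)
    if "rvec" in s:
        r=cv2.Rodrigues(np.array(s["rvec"],float))[0]; M[:3,:3]=r.T; M[:3,3]=-r.T@np.array(s["tvec"],float).ravel(); return M
    M[:3,:3]=R.from_euler("xyz",rot).as_matrix(); M[:3,3]=tp
    return M@np.array(s["hand_eye"])
def ray(s,M,uv,z):
    d=np.linalg.inv(s["mtx"])@np.array([uv[0],uv[1],1.]); d=M[:3,:3]@d
    return M[:3,3]+d*(z-M[2,3])/d[2]
def cloud(s,M):
    v,u=np.mgrid[:480,:640]; D=s["depth"]; k=s["mtx"]
    P=np.stack([(u-k[0,2])/k[0,0]*D,(v-k[1,2])/k[1,1]*D,D],-1)
    W=P@M[:3,:3].T+M[:3,3]; W[D<=0]=np.nan; return W
E
python3 - <<'E'
from h import *
for n in["scene","side"]:
    s=dict(np.load(n+"0.npz")); M=T(s); W=cloud(s,M); im=s["image"].astype(int)
    print(n,M[:3,3])
    pts={"scene":[(160,209),(204,310),(281,275),(231,186)],"side":[(367,257),(432,237),(527,316),(455,342)]}[n]
    for p in pts: print(p,ray(s,M,p,.008).round(4),W[p[1],p[0]].round(3))
    # roller: points height .04-.065 & bright
    x,y,z=W[...,0],W[...,1],W[...,2]
    m=(z>.035)&(z<.066)&(im.min(-1)>120)
    nlab,l,st,c=cv2.connectedComponentsWithStats(m.astype(np.uint8))
    for i in range(1,nlab):
        if st[i,4]>150:
            q=W[l==i]; print(st[i],c[i].round(),np.median(q,0).round(4),q.min(0).round(3),q.max(0).round(3))
            v=np.linalg.svd(q[:,:2]-q[:,:2].mean(0),full_matrices=False)[2][0]; print("yaw",np.degrees(np.arctan2(v[1],v[0])))
E
```

```text
scene [0.91942421 0.43878479 0.73834906]
(160, 209) [ 0.6539 -0.3436  0.008 ] [nan nan nan]
(204, 310) [ 0.7259 -0.0588  0.008 ] [ 0.725 -0.062  0.003]
(281, 275) [ 0.57   -0.0314  0.008 ] [ 0.566 -0.036  0.001]
(231, 186) [ 0.4938 -0.3071  0.008 ] [ 0.489 -0.316 -0.001]
[ 299  317   81   52 1208] [341. 342.] [0.6049 0.1693 0.0568] [0.578 0.085 0.036] [0.631 0.232 0.062]
yaw 105.78866159734577
side [-0.09548892 -0.69447791  0.65317536]
(367, 257) [ 0.5708 -0.0383  0.008 ] [ 0.576 -0.033  0.003]
(432, 237) [ 0.7267 -0.0728  0.008 ] [ 0.726 -0.073  0.008]
(527, 316) [ 0.6583 -0.345   0.008 ] [ 0.66  -0.344  0.007]
(455, 342) [ 0.512  -0.3065  0.008 ] [ 0.514 -0.305  0.006]
[271  21  60  19 396] [301.  29.] [1.5915 1.4779 0.0505] [1.482 1.262 0.035] [1.61  1.588 0.066]
yaw -80.20023454991475
[153  24 117  30 831] [210.  39.] [1.156  1.5692 0.0505] [0.896 1.545 0.035] [1.489 1.589 0.066]
yaw -179.92146319349044
[ 372   45  203   65 1761] [478.  77.] [1.594  0.457  0.0508] [1.576 0.107 0.035] [1.61  1.008 0.066]
yaw -90.06030309782854
[574 100  49  23 494] [598. 111.] [1.5938 0.0293 0.0505] [ 1.582 -0.045  0.035] [1.605 0.107 0.066]
yaw -90.06007322920979
[622 113  18  16 188] [631. 120.] [ 1.5941 -0.0705  0.0498] [ 1.586 -0.098  0.035] [ 1.605 -0.045  0.066]
yaw -91.9382313204257
[176 183  27  18 309] [189. 192.] [0.394  0.3535 0.0537] [0.373 0.343 0.036] [0.433 0.394 0.066]
yaw 154.49371431318943
[282 185  66  27 640] [313. 197.] [0.5928 0.1574 0.0538] [0.558 0.085 0.038] [0.643 0.246 0.062]
yaw -73.32806447900708
[401 362  80  60 516] [438. 392.] [ 0.3747 -0.3742  0.0447] [ 0.33  -0.431  0.035] [ 0.44  -0.322  0.048]
yaw -63.38667109929693
```

```bash
python3 - <<'E'
import cv2
a=cv2.imread("pics/scene0.png")[170:400,140:410]; cv2.imwrite("pics/a.png",cv2.resize(a,None,fx=2.6,fy=2.6,interpolation=cv2.INTER_CUBIC))
a=cv2.imread("pics/side0.png")[170:350,260:540]; cv2.imwrite("pics/b.png",cv2.resize(a,None,fx=2.8,fy=2.8,interpolation=cv2.INTER_CUBIC))
E
```

```text
(no output)
```

View pics/a.png

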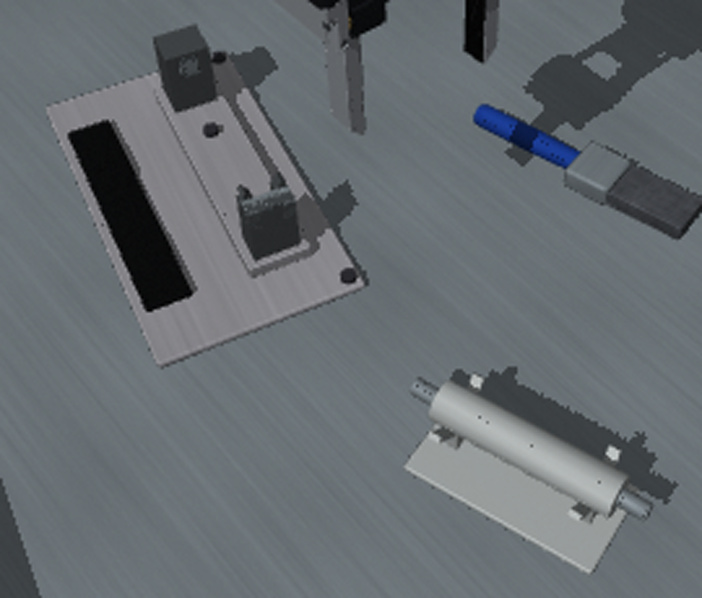

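View pics/b.png

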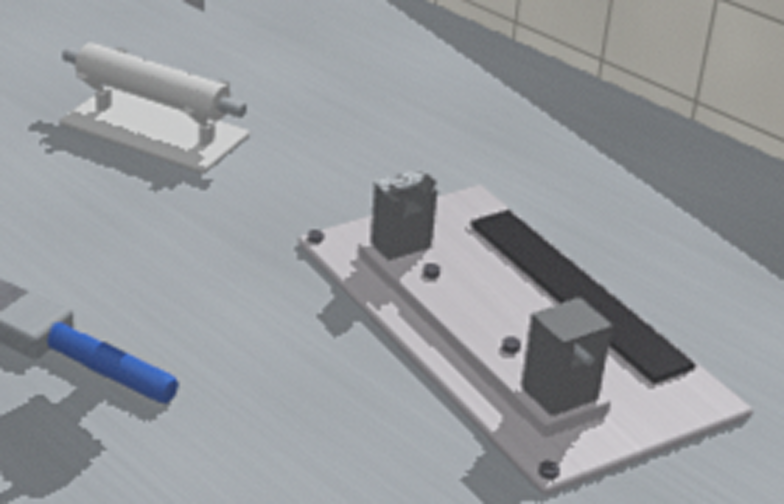

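```bash
python3 -m inch '[{"linear":[0.25,0.4,0],"twist":0.1,"gripper":1},{"linear":[0.5,0.8,0],"twist":0.2,"gripper":1},{"linear":[0.6,1.0,0.1],"twist":0.267,"gripper":1},{"linear":[0.6,1.0,0.1],"twist":0.267,"gripper":1},{"linear":[0.6,1.0,0.1],"twist":0.267,"gripper":1},{"linear":[0.6,1.0,0.1],"twist":0.267,"gripper":1}]'
cat > w.py <<'E'
import sys
from bench import robot
from h import *
def shot(n,cam="wrist"):
    o=robot.get_obs(); s=robot.snapshot(cam); cv2.imwrite(f"pics/{n}.png",s["image"][:,:,::-1])
    M=T(s,o["tool_pos"],o["ee_rot"]); np.savez(n+".npz",M=M,**s); print(n,o["time"],o["tool_pos"],o["ee_rot"],o["wrist_force"],o["width"])
if __name__=="__main__": shot(*sys.argv[1:])
E
python3 w.py w1
```

```text
time: 0.65
tool_pos: [0.6097, 0.0997, 0.2369]
ee_rot: [-3.14, 0.0, 1.85]
wrist_force: [-0.4, 0.3, -0.9]
width: 0.0936
w1 0.65 [0.60966918 0.09968905 0.23690437] [-3.14026522e+00  4.05519125e-04  1.84997328e+00] [-0.37495341  0.2692988  -0.90188751] 0.09362655350217487
```

View pics/w1.png

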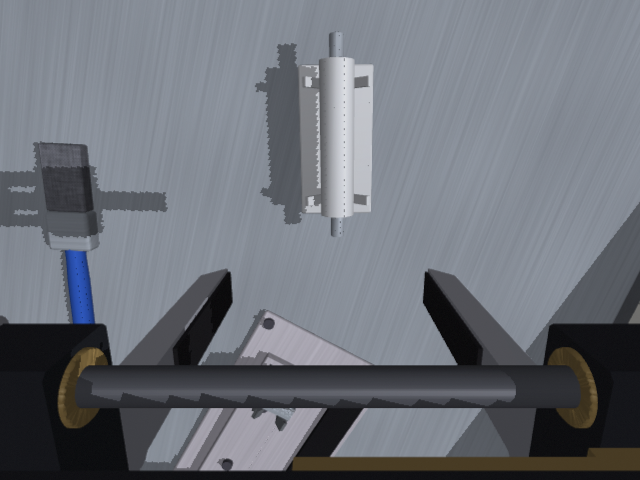

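```bash
python3 - <<'E'
from h import *
s=dict(np.load("w1.npz")); M=s["M"]
hsv=cv2.cvtColor(s["image"],cv2.COLOR_RGB2HSV)
for uv in [(336,32),(337,237),(336.5,57),(337.5,217)]: print(ray(s,M,uv,.045).round(4))
a=ray(s,M,(336,32),.045);b=ray(s,M,(337,237),.045);print("mid",(a+b)/2,np.linalg.norm(a-b),np.degrees(np.arctan2(*(a-b)[[1,0]])))
W=cloud(s,M)
for r in (80,100,140,180,205): print(r,W[r,337].round(4),W[r,325:350:4,2].round(3))
print(W[120,200],W[300,300])
# width edges of body by brightness
g=s["image"].min(-1).astype(int)
for r in (75,110,150,190,210): print(r,g[r,290:385:3])
E
```

```text
[0.5736 0.2479 0.045 ]
[0.6228 0.083  0.045 ]
[0.5793 0.23   0.045 ]
[0.6179 0.1012 0.045 ]
mid [0.59820556 0.16543707 0.045     ] 0.17204700537167494 106.6202844457256
80 [0.5848 0.2113 0.0599] [0.056 0.058 0.058 0.06  0.06  0.059 0.054]
100 [0.5891 0.1966 0.0616] [0.057 0.059 0.06  0.062 0.058 0.058 0.056]
140 [0.598  0.1666 0.0597] [0.055 0.059 0.059 0.06  0.058 0.058 0.055]
180 [0.6073 0.1348 0.0595] [0.055 0.058 0.059 0.06  0.06  0.058 0.054]
205 [0.6134 0.114  0.0588] [0.054 0.058 0.059 0.059 0.058 0.058 0.054]
[ 4.67040372e-01  1.47446671e-01 -6.24280488e-05] [ 6.08446817e-01 -7.20240651e-03  3.85600421e-04]
75 [ 83  85  82 120 129 130 129 129 129 196  89 106 124 143 162 183 196 208
 208 211 200 178 195 195 195 192 182 195 135 131 134 132]
110 [ 83  84  83  98 128 127 126 127 127 144  89 103 122 144 164 183 196 207
 217 210 197 176 193 194 194 194 194 195 131 132 136 137]
150 [ 83  85  86  86 124 123 124 124 124 138 127 102 122 145 166 182 196 206
 214 207 195 172 191 191 191 191 191 192 135 135 133 134]
190 [ 85  86  89  86 113 120 120 121 121 121 115 101 122 146 166 181 195 204
 211 204 193 169 189 188 189 188 189 146 138 135 137 135]
210 [ 90  88  85  89 107 120 186 186 186 186 174 100 122 147 165 180 193 202
 141 203 190 171 187 186 188 187 187 134 137 136 137 137]
```

```bash
python3 -m inch '[{"linear":[-0.06,0.35,-0.1],"twist":0.01,"gripper":1},{"linear":[-0.12,0.655,-0.3],"twist":0.01,"gripper":1},{"linear":[-0.12,0.655,-0.6],"twist":0.01,"gripper":1},{"linear":[-0.12,0.655,-0.9],"twist":0.01,"gripper":1},{"linear":[-0.12,0.655,-1.0],"twist":0.01,"gripper":1},{"linear":[-0.12,0.655,-1.0],"twist":0.01,"gripper":1}]'
python3 -m inch '[{"linear":[0,0,-0.3],"twist":0,"gripper":1},{"linear":[0,0,-0.6],"twist":0,"gripper":1},{"linear":[0,0,-0.8],"twist":0,"gripper":1},{"linear":[0,0,-0.88],"twist":0,"gripper":1},{"linear":[0,0,-0.88],"twist":0,"gripper":1},{"linear":[0,0,-0.88],"twist":0,"gripper":1}]'; python3 w.py w2; python3 w.py s2 side
```

```text
time: 1.2
tool_pos: [0.5954, 0.1639, 0.1334]
ee_rot: [-3.133, -0.001, 1.859]
wrist_force: [0.5, -0.3, 0.6]
width: 0.0941
time: 1.7
tool_pos: [0.5993, 0.1651, 0.0515]
ee_rot: [3.139, 0.0, 1.86]
wrist_force: [0.6, 1.3, 1.2]
width: 0.0937
w2 1.7 [0.59925246 0.16511676 0.05149611] [3.13882998e+00 3.04136947e-04 1.85986670e+00] [0.57092616 1.34605677 1.20889484] 0.09374149276872033
s2 1.75 [0.59978764 0.1653516  0.0523028 ] [3.13713772e+00 4.72210451e-04 1.86009885e+00] [-0.57801231  0.54481456 -0.05822348] 0.09418608103644098
```

View pics/w2.png

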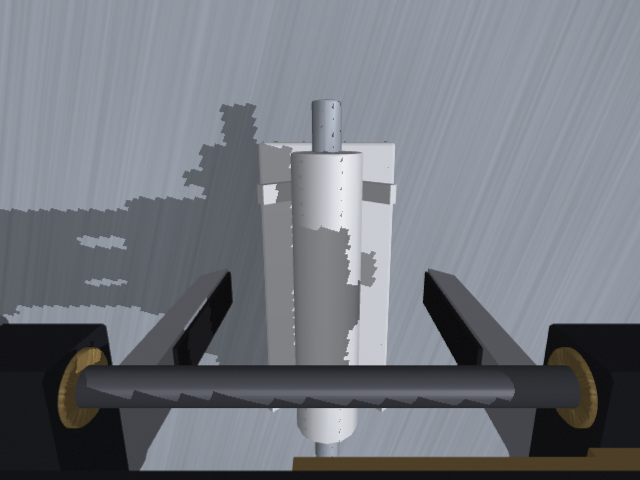

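View pics/s2.png

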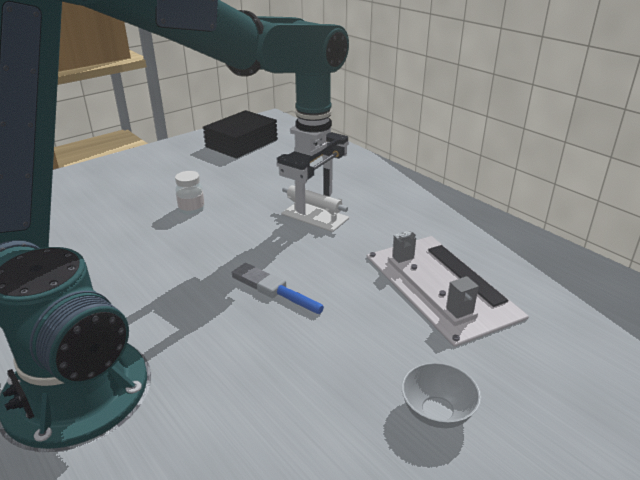

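Roller (column ≈327) is centred between the fingers, around columns 230–425. Lower 3 mm, close, lift.

```bash
python3 -m inch '[{"linear":[0,0,-0.03],"twist":0,"gripper":1},{"linear":[0,0,-0.03],"twist":0,"gripper":0.3},{"linear":[0,0,-0.03],"twist":0,"gripper":0.2},{"linear":[0,0,-0.03],"twist":0,"gripper":0.1},{"linear":[0,0,-0.03],"twist":0,"gripper":0},{"linear":[0,0,-0.03],"twist":0,"gripper":0},{"linear":[0,0,-0.03],"twist":0,"gripper":0},{"linear":[0,0,-0.03],"twist":0,"gripper":0}]'
python3 -m inch '[{"linear":[0,0,0],"twist":0,"gripper":0},{"linear":[0,0,0],"twist":0,"gripper":0},{"linear":[0,0,0],"twist":0,"gripper":0}]'
```

```text
time: 2.47
tool_pos: [0.598, 0.1655, 0.0465]
ee_rot: [-3.142, -0.0, 1.861]
wrist_force: [-0.1, -0.6, -0.1]
width: 0.0506
time: 2.72
tool_pos: [0.5982, 0.1656, 0.0465]
ee_rot: [3.141, 0.0, 1.861]
wrist_force: [4.9, 1.9, 0.0]
width: 0.0306
```

```bash
python3 -m inch '[{"linear":[0,0,0],"twist":0,"gripper":0},{"linear":[0,0,0],"twist":0,"gripper":0},{"linear":[0,0,0.1],"twist":0,"gripper":0},{"linear":[0,0,0.2],"twist":0,"gripper":0},{"linear":[0,0,0.4],"twist":0,"gripper":0},{"linear":[0.1,-0.3,0.4],"twist":0,"gripper":0},{"linear":[0.18,-0.6,0.4],"twist":0,"gripper":0},{"linear":[0.257,-0.86,0.4],"twist":0,"gripper":0},{"linear":[0.257,-0.86,0.4],"twist":0,"gripper":0},{"linear":[0.257,-0.86,0.4],"twist":0,"gripper":0}]'
python3 w.py w3;python3 w.py s3 side; python3 w.py c3 scene;
```

```text
time: 3.55
tool_pos: [0.6239, 0.0781, 0.0872]
ee_rot: [3.142, -0.0, 1.858]
wrist_force: [0.2, 1.1, -1.9]
width: 0.0291
w3 3.55 [0.62387645 0.07813116 0.08722259] [ 3.14151297e+00 -3.03441019e-04  1.85813639e+00] [ 0.21448954  1.06506872 -1.90601904] 0.02912248286195263
s3 3.6 [0.62361547 0.07932293 0.08709284] [ 3.14145275e+00 -7.67017050e-04  1.85971037e+00] [-0.19577942  0.61838209 -1.69186267] 0.029145154207653116
c3 3.65 [0.62342573 0.08000145 0.08689276] [-3.14151624e+00 -7.54046051e-04  1.86091087e+00] [-0.06007607 -0.06617483 -1.8182576 ] 0.029458819107053523
```

View pics/w3.png

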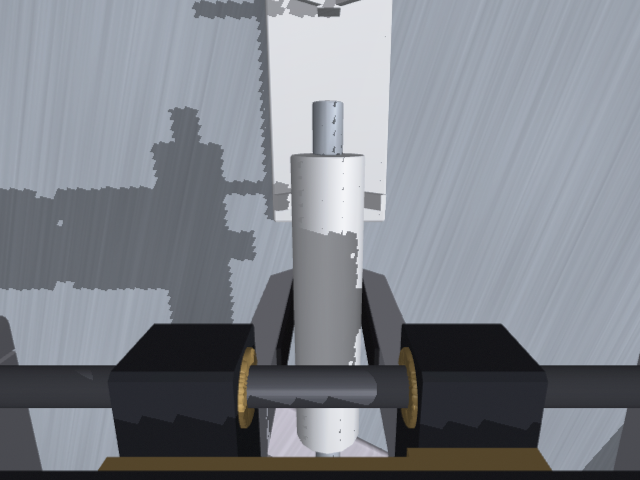

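View pics/c3.png

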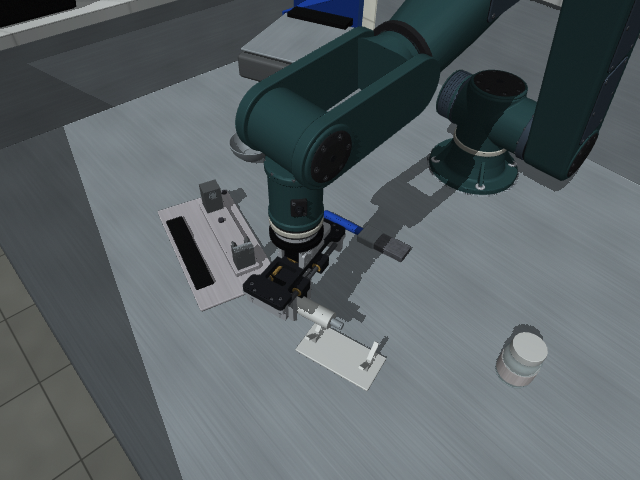

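View pics/s3.png

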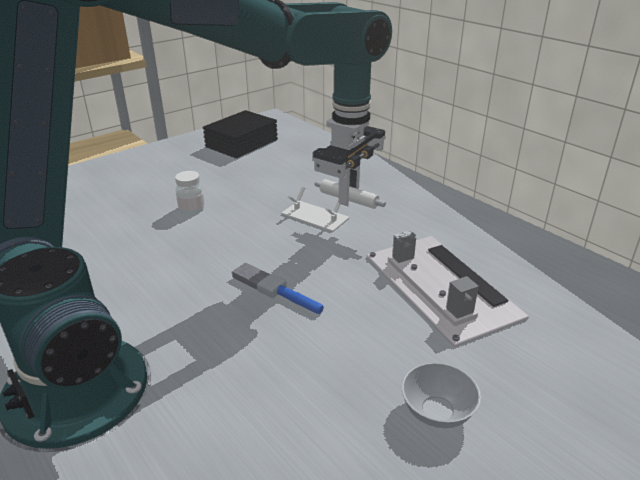

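```bash
python3 -m inch '[{"linear":[0,0,-0.2],"twist":0,"gripper":0},{"linear":[0,0,-0.36],"twist":0,"gripper":0},{"linear":[0,0,-0.39],"twist":0,"gripper":0},{"linear":[0,0,-0.42],"twist":0,"gripper":0},{"linear":[0,0,-0.44],"twist":0,"gripper":0}]'
python3 -m inch '[{"linear":[0,0,-0.02],"twist":0,"gripper":0},{"linear":[0,0,-0.04],"twist":0,"gripper":0},{"linear":[0,0,-0.04],"twist":0,"gripper":0}]'; python3 w.py s4 side
```

```text
time: 4.12
tool_pos: [0.6241, 0.0807, 0.0441]
ee_rot: [3.14, -0.001, 1.862]
wrist_force: [-1.0, 0.7, 3.3]
width: 0.0295
time: 4.37
tool_pos: [0.6246, 0.0795, 0.0396]
ee_rot: [3.139, 0.001, 1.861]
wrist_force: [-0.6, -0.1, 4.3]
width: 0.0296
s4 4.3667 [0.62455651 0.07949579 0.03964786] [3.13915184e+00 8.18071235e-04 1.86090527e+00] [-0.55518647 -0.12929095  4.27511435] 0.029634597115002152
```

```bash
python3 - <<'E'
import cv2
a=cv2.imread("pics/s4.png")[130:270,240:440]; cv2.imwrite("pics/b4.png",cv2.resize(a,None,fx=4,fy=4,interpolation=cv2.INTER_CUBIC))
E
```

```text
(no output)
```

View pics/b4.png

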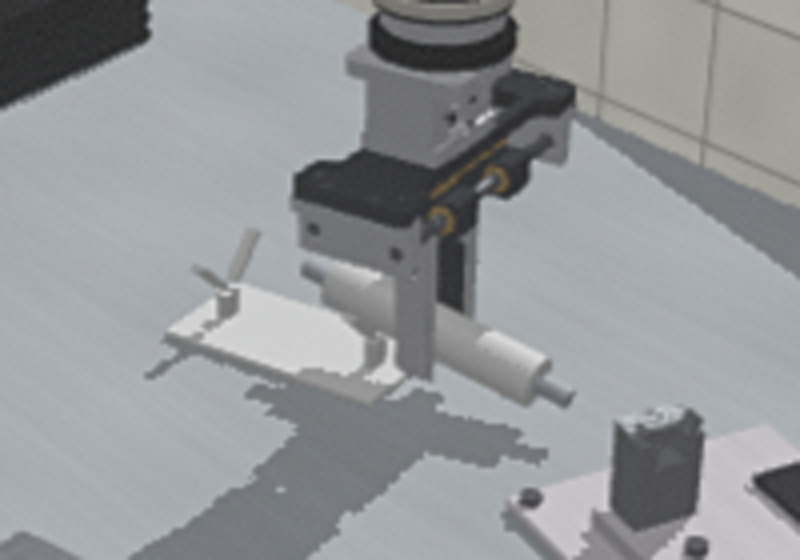

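```bash
python3 -m inch '[{"linear":[0,0,-0.02],"twist":0,"gripper":0},{"linear":[0,0,-0.03],"twist":0,"gripper":0},{"linear":[0,0,-0.03],"twist":0,"gripper":0},{"linear":[0,0,0.1],"twist":0,"gripper":0},{"linear":[0,0,0.4],"twist":0,"gripper":0},{"linear":[0,0,0.8],"twist":0,"gripper":0},{"linear":[0,0,1.0],"twist":0,"gripper":0},{"linear":[0,0,1.0],"twist":0,"gripper":0},{"linear":[0,0,1.0],"twist":0,"gripper":0}]'; python3 w.py s5 side;python3 w.py w5
```

```text
time: 5.17
tool_pos: [0.6236, 0.0796, 0.1389]
ee_rot: [3.141, 0.0, 1.861]
wrist_force: [-0.1, -1.0, -3.0]
width: 0.0293
s5 5.1667 [0.62361247 0.07960787 0.13888591] [3.14104612e+00 6.16279464e-05 1.86103734e+00] [-0.12351035 -0.97723234 -2.96699207] 0.029340532233988373
w5 5.2167 [0.62242908 0.07957268 0.13653088] [-3.13809170e+00 -9.83563264e-04  1.86107323e+00] [ 0.21318042 -0.4999969  -3.08709407] 0.029276342890287556
```

View pics/s5.png

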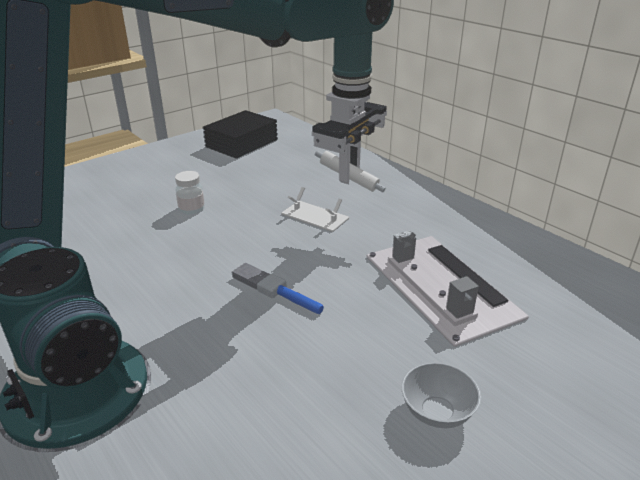

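View pics/w5.png

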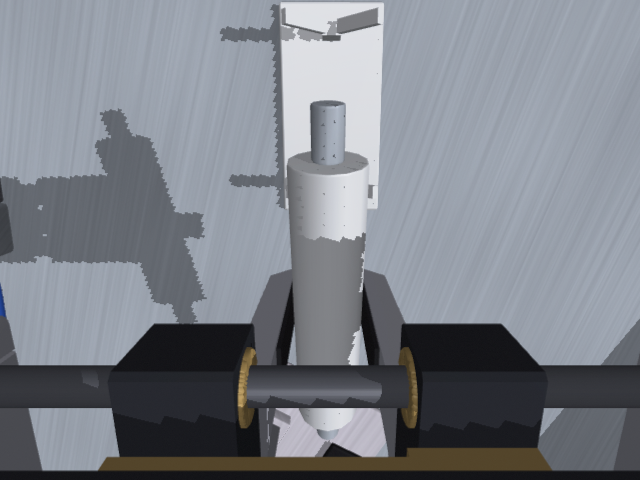

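```bash
python3 - <<'E'
from h import *
s=dict(np.load("w5.npz")); M=s["M"]; W=cloud(s,M)
hand=np.array([.6236,.0796,.1375]); u=np.array([np.cos(1.861),np.sin(1.861)])
P=[]
for r in range(112,330,8):
    c=W[r,300:356]; 
    if r>170: k=np.nanargmax(c[:,2]); p=np.nanmean(c[max(0,k-2):k+3],0); a=(p[:2]-hand[:2])@u; P.append((a,p[2]-hand[2]))
P=np.array(P);print(P.round(4).tolist()); k=np.polyfit(P[:,0],P[:,1],1);print(k,np.degrees(np.arctan(k[0])))
c=W[106:160:6,328]; print([((p[:2]-hand[:2])@u).round(4) for p in c],(c[:,2]-hand[2]).round(4))
E
```

```text
[[0.0602, 0.0275], [0.0576, 0.0273], [0.0548, 0.0266], [0.052, 0.0255], [0.0492, 0.0253], [0.0463, 0.0249], [0.0432, 0.0233], [0.0402, 0.0228], [0.0372, 0.0226], [0.0338, 0.0209], [0.0306, 0.0205], [0.0274, 0.0199], [0.0239, 0.0189], [0.0204, 0.018], [0.0165, 0.0165], [0.0132, 0.0164], [0.0092, 0.015], [0.0054, 0.0141], [0.0014, 0.013], [-0.0025, 0.0122]]
[0.24954902 0.01282195] 14.011921607991905
[np.float64(0.0822), np.float64(0.0804), np.float64(0.0785), np.float64(0.0767), np.float64(0.0748), np.float64(0.0728), np.float64(0.0709), np.float64(0.0689), np.float64(0.0669)] [0.024  0.0238 0.0239 0.0221 0.0219 0.0226 0.0217 0.0205 0.0207]
```

```bash
python3 -m inch '[{"linear":[0,0,0.4],"twist":0,"gripper":0},{"linear":[-0.1,-0.15,0.8],"twist":-0.1,"gripper":0},{"linear":[-0.3,-0.4,1.0],"twist":-0.2,"gripper":0},{"linear":[-0.5,-0.7,1.0],"twist":-0.3,"gripper":0},{"linear":[-0.7,-1.0,1.0],"twist":-0.4,"gripper":0},{"linear":[-0.7,-1.0,1.0],"twist":-0.5,"gripper":0},{"linear":[-0.7,-1.0,1.0],"twist":-0.5,"gripper":0}]'
python3 -m inch '[{"linear":[-0.1,-0.4,0.2],"twist":0,"gripper":0},{"linear":[-0.3,-0.8,0.4],"twist":0,"gripper":0},{"linear":[-0.5,-1.0,0.4],"twist":0,"gripper":0},{"linear":[-0.6,-1.0,0.4],"twist":0,"gripper":0},{"linear":[-0.6,-1.0,0.4],"twist":0,"gripper":0},{"linear":[-0.6,-1.0,0.4],"twist":0,"gripper":0}]'
python3 -m inch '[{"linear":[0,-0.4,0],"twist":0,"gripper":0},{"linear":[0,-0.7,0],"twist":0,"gripper":0},{"linear":[0,-1.0,0],"twist":0,"gripper":0},{"linear":[0,-1.0,0],"twist":0,"gripper":0},{"linear":[0,-1.0,0],"twist":0,"gripper":0},{"linear":[0,-1.0,0],"twist":0,"gripper":0}]'
python3 w.py w6
```

```text
time: 5.85
tool_pos: [0.5517, -0.0218, 0.2356]
ee_rot: [-3.136, 0.0, 1.333]
wrist_force: [0.1, 1.2, -1.8]
width: 0.0293
time: 6.35
tool_pos: [0.4937, -0.1195, 0.2767]
ee_rot: [-3.139, -0.002, 1.339]
wrist_force: [-0.2, -0.1, -1.4]
width: 0.0293
time: 6.85
tool_pos: [0.4945, -0.2189, 0.277]
ee_rot: [-3.139, -0.002, 1.34]
wrist_force: [0.3, -0.3, -1.5]
width: 0.0293
w6 6.85 [ 0.49447171 -0.21892072  0.2770381 ] [-3.13935195e+00 -1.86936213e-03  1.33986687e+00] [ 0.26795748 -0.26691041 -1.54262894] 0.0292784741527065
```

View pics/w6.png

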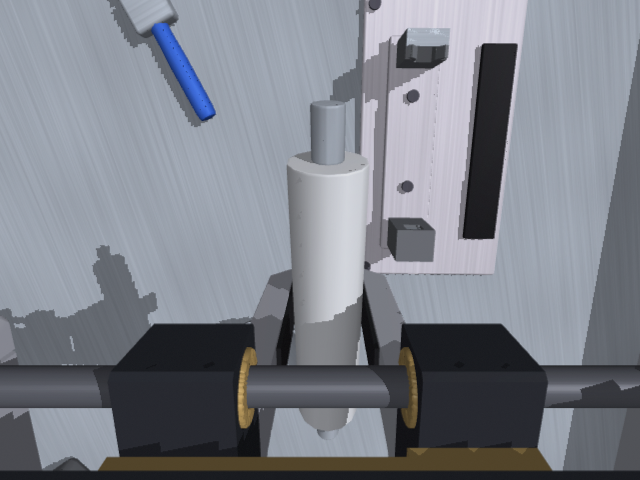

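```bash
python3 - <<'E'
import cv2
a=cv2.imread("pics/w6.png")
cv2.imwrite("pics/w6a.png",cv2.resize(a[0:120,350:540],None,fx=4,fy=4,interpolation=cv2.INTER_NEAREST))
cv2.imwrite("pics/w6b.png",cv2.resize(a[170:290,350:540],None,fx=4,fy=4,interpolation=cv2.INTER_NEAREST))
E
```

```text
(no output)
```

View pics/w6a.png

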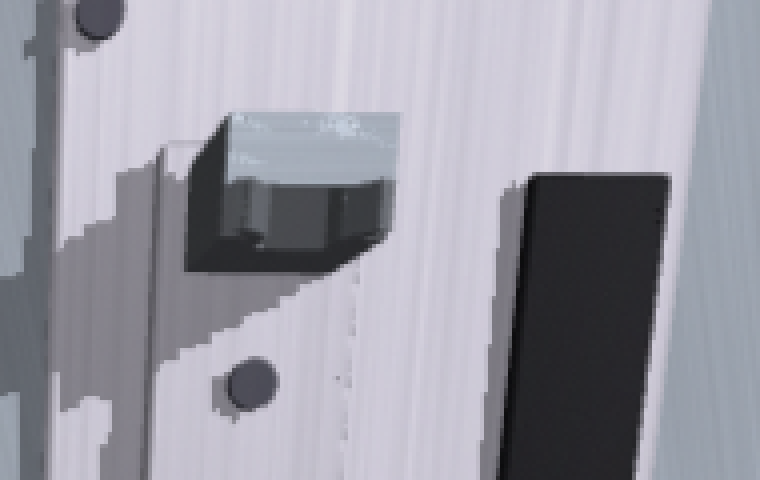

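View pics/w6b.png

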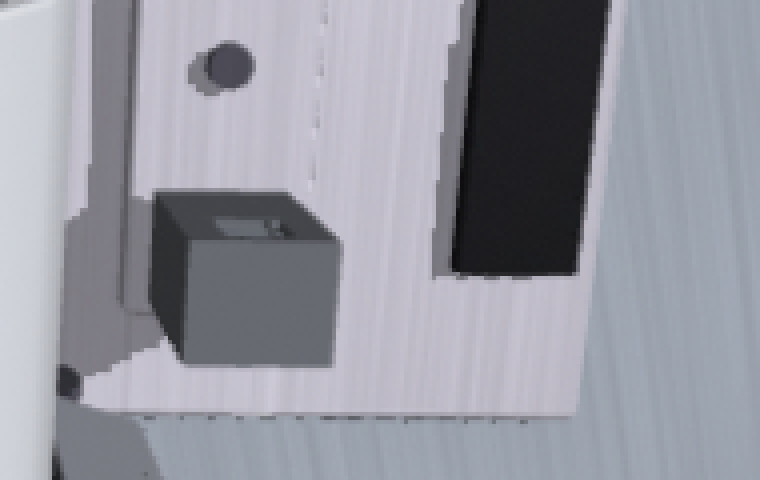

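```bash
python3 - <<'E'
from h import *
s=dict(np.load("w6.npz")); M=s["M"]; W=cloud(s,M)
for n,uv in dict(pk=(429,36),pk2=(415,33),pkface=(420,55),sk=(415,245),pad=(490,150),bar=(400,150),plate=(460,150)).items(): print(n,W[uv[1],uv[0]].round(4))
f=lambda uv,z: ray(s,M,uv,z)[:2]
A=[f((396.8,229.8),.077),f((435,229.8),.077),f((433.2,261.8),.077),f((395.5,261.8),.077)]
A=np.array(A);print("sock",A.round(4).tolist(),[np.linalg.norm(A[i]-A[(i+1)%4]).round(4) for i in range(4)])
B=np.array([f((408,28),.078),f((450,28),.078)]);print("pk",B.round(4).tolist(),np.linalg.norm(B[0]-B[1]))
B2=np.array([f((408,28),.071),f((450,28),.071),f((446,45.7),.071),f((406,45.7),.071)]);print("pk71",B2.round(4).tolist(),[np.linalg.norm(B2[i]-B2[(i+1)%4]).round(4) for i in range(4)])
# pad edges z? right plate edge z=.008
C=[f(p,.008) for p in [(495,274),(527,0),(500.5,215)]];print("edge far",np.round(C,4).tolist(),np.degrees(np.arctan2(*(C[1]-C[0])[::-1])))
L=[f(p,.008) for p in [(365,0),(361.5,115)]];print("edge near",np.round(L,4).tolist(),np.degrees(np.arctan2(*(L[0]-L[1])[::-1])))
sm=A[:2].mean(0); e=A[1]-A[0];print("sockmid mouth",sm, "yaw from mouth edge",np.degrees(np.arctan2(e[1],e[0]))+90)
pm=B.mean(0);print("axis yaw sock->pk",np.degrees(np.arctan2(*(pm-sm)[::-1])),np.linalg.norm(pm-sm))
m2=A[2:].mean(0);print("sock back-front yaw",np.degrees(np.arctan2(*(sm-m2)[::-1])))
c=np.array([f((375.3,4.5),.012),f((413,96),.024),f((407.3,186.3),.024)]);print("screws",c.round(4),np.degrees(np.arctan2(*(c[1]-c[2])[::-1])))
E
```

```text
pk [ 0.6118 -0.0899  0.0715]
pk2 [ 0.6008 -0.0848  0.071 ]
pkface [ 0.6062 -0.1006  0.0539]
sk [ 0.5672 -0.2661  0.0781]
pad [ 0.6718 -0.2031  0.0141]
bar [ 0.5791 -0.1811  0.0203]
plate [ 0.6427 -0.1965  0.0094]
sock [[0.5534, -0.2479], [0.5882, -0.2561], [0.5814, -0.2869], [0.5463, -0.2787]] [np.float64(0.0358), np.float64(0.0316), np.float64(0.0361), np.float64(0.0316)]
pk [[0.5941, -0.081], [0.6278, -0.0889]] 0.034652703140942744
pk71 [[0.5957, -0.0796], [0.6301, -0.0878], [0.6247, -0.1005], [0.5916, -0.0927]] [np.float64(0.0353), np.float64(0.0139), np.float64(0.034), np.float64(0.0137)]
edge far [[0.6619, -0.3447], [0.7273, -0.07], [0.6765, -0.2769]] 76.61226364033269
edge near [[0.5742, -0.0339], [0.5486, -0.1378]] 76.19870214980003
sockmid mouth [ 0.57079248 -0.25198247] yaw from mouth edge 76.8025060582918
axis yaw sock->pk 76.48260998945653 0.17180694953223727
sock back-front yaw 77.3216264061275
screws [[ 0.5825 -0.041 ]
 [ 0.6006 -0.1323]
 [ 0.5791 -0.2191]] 76.08886641590314
```

```bash
python3 -m inch '[{"linear":[0.3,0.2,0],"twist":0,"gripper":0},{"linear":[0.6,0.4,0],"twist":-0.005,"gripper":0},{"linear":[0.9,0.573,-0.2],"twist":-0.005,"gripper":0},{"linear":[0.98,0.573,-0.5],"twist":-0.005,"gripper":0},{"linear":[0.98,0.573,-0.8],"twist":-0.005,"gripper":0},{"linear":[0.98,0.573,-1.0],"twist":-0.005,"gripper":0},{"linear":[0.98,0.573,-1.0],"twist":-0.005,"gripper":0},{"linear":[0.98,0.573,-1.0],"twist":-0.005,"gripper":0},{"linear":[0.98,0.573,-1.0],"twist":-0.005,"gripper":0}]'
python3 -m inch '[{"linear":[0,0,0],"twist":0,"gripper":0},{"linear":[0,0,0],"twist":0,"gripper":0}]'
python3 w.py w7; python3 w.py s7 side; python3 w.py c7 scene
python3 - <<'E'
import cv2
a=cv2.imread("pics/s7.png")[150:350,350:550]; b=cv2.imread("pics/c7.png")[150:320,140:340]
cv2.imwrite("pics/s7a.png",cv2.resize(a,None,fx=3,fy=3,interpolation=cv2.INTER_CUBIC));cv2.imwrite("pics/c7a.png",cv2.resize(b,None,fx=3,fy=3,interpolation=cv2.INTER_CUBIC))
E
```

```text
time: 7.65
tool_pos: [0.5926, -0.1625, 0.1805]
ee_rot: [3.139, 0.0, 1.333]
wrist_force: [0.4, 0.1, -1.2]
width: 0.0293
time: 7.82
tool_pos: [0.5927, -0.1635, 0.1813]
ee_rot: [3.137, 0.001, 1.332]
wrist_force: [-0.4, -0.2, -2.7]
width: 0.0292
w7 7.8167 [ 0.59274788 -0.16345953  0.18134347] [3.13676718e+00 5.12540963e-04 1.33219241e+00] [-0.39732073 -0.21690434 -2.68738012] 0.029240930008051592
s7 7.8667 [ 0.59253292 -0.16351283  0.18090923] [3.13751498e+00 4.33343106e-04 1.33198823e+00] [-0.16834407 -0.29582623 -1.12180813] 0.029435861947697445
c7 7.9167 [ 0.59235579 -0.16353495  0.18046153] [3.13821826e+00 3.71780674e-04 1.33188110e+00] [ 0.57974583  0.0411569  -1.17811391] 0.02939577236726355
```

View pics/s7a.png

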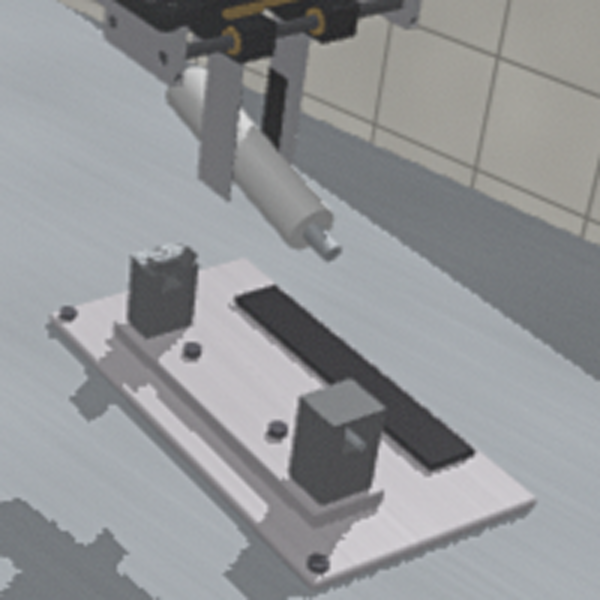

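View pics/w7.png

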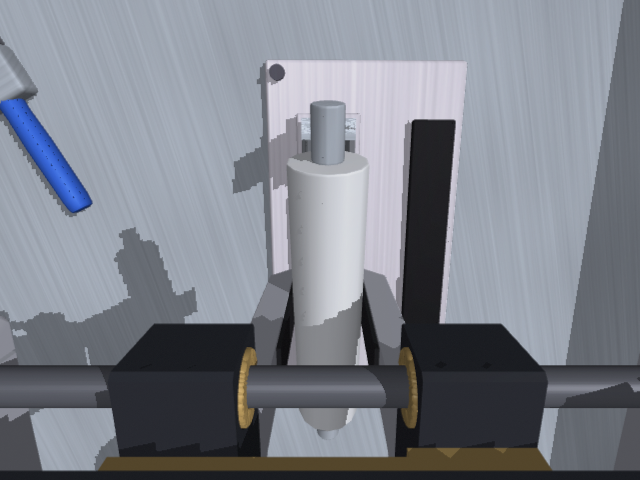

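View pics/c7a.png

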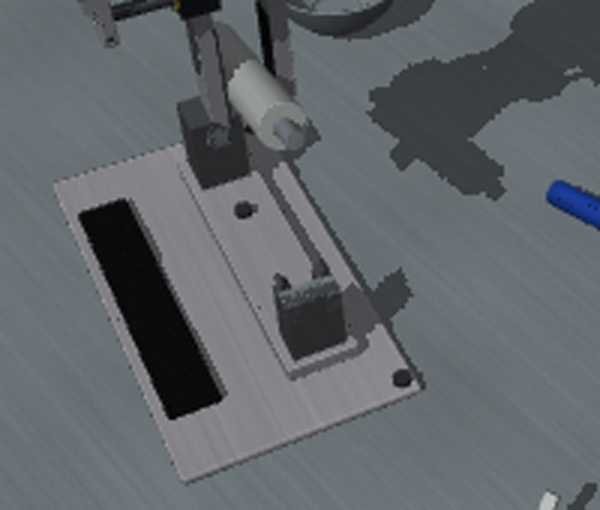

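```bash
cat > tilt.py <<'E'
import sys
from h import *
def run(n,hand=None):
    s=dict(np.load(n+".npz")); M=s["M"]; W=cloud(s,M)
    Tt=M@np.linalg.inv(s["hand_eye"]); hand=Tt[:3,3]; u=Tt[:2,0]; v=Tt[:2,1]
    P=[]
    for r in range(172,320,4):
        c=W[r,300:356]; k=np.nanargmax(c[:,2]); p=np.nanmean(c[max(0,k-2):k+3],0); P.append(((p[:2]-hand[:2])@u,p[2]-hand[2]))
    P=np.array(P); k=np.polyfit(P[:,0],P[:,1],1); th=np.arctan(k[0])
    print("tilt",np.degrees(th),"axis below TCP",k[1]-.015/np.cos(th))
    for r in (100,102,104,106,108): p=W[r,328]; print(r,(p[:2]-hand[:2])@u,p[2]-hand[2],(p[:2]-hand[:2])@v)
if __name__=="__main__": run(sys.argv[1])
E
python3 tilt.py w7; python3 tilt.py w6
python3 - <<'E'
from h import *
s=dict(np.load("s7.npz")); M=T(s); W=cloud(s,M)
seat=np.array([.5892,-.1752]);u=np.array([.2334,.9724])
# stub tip at crop (330,250)/3 -> 
for px in [(459,232),(461,229),(456,228),(453,226),(463,233)]:
    p=W[px[1],px[0]]; print(px,p.round(4),((p[:2]-seat)@u).round(4), ((p[:2]-seat)@[-u[1],u[0]]).round(4))
E
```

```text
tilt 13.317025775246048 axis below TCP -0.0010763622659518569
100 0.08412409661801565 0.015290309465239849 -0.0005426647357620469
102 0.08325320077896475 0.018405115233059516 -0.0005614032241849065
104 0.08235184689465595 0.022392714209006015 -0.0005854742097471857
106 0.0815913602821218 0.024658661324194614 -0.000599057384706543
108 0.08095587236065901 0.025063291242751612 -0.0006012914900858026
tilt 13.685747651563338 axis below TCP -0.0012340278427818239
100 0.0841101406156322 0.015257698856211921 -0.0004310333970893205
102 0.0831988862245934 0.01880725742715611 -0.0004273357084450507
104 0.08239517285075276 0.021238942568448993 -0.00042473506152125215
106 0.08152075311131604 0.02510835053493271 -0.0004207489078285914
108 0.08088778126569443 0.025472743743247206 -0.0004201664479697396
(459, 232) [ 0.5712 -0.2424  0.1652] -0.0695 0.0018
(461, 229) [ 8.109e-01 -8.380e-02 -6.000e-04] 0.1407 -0.1942
(456, 228) [ 0.5727 -0.2346  0.1685] -0.0616 0.0022
(453, 226) [ 0.5727 -0.2283  0.1693] -0.0555 0.0036
(463, 233) [ 0.5766 -0.2465  0.1631] -0.0723 -0.0044
```

```bash
python3 -m inch '[{"linear":[0,0.01,-0.2],"twist":0.002,"gripper":0},{"linear":[0,0.01,-0.4],"twist":0.002,"gripper":0},{"linear":[0,0.01,-0.6],"twist":0.002,"gripper":0},{"linear":[0,0.01,-0.7],"twist":0.002,"gripper":0},{"linear":[0,0.01,-0.8],"twist":0.002,"gripper":0},{"linear":[0,0.01,-0.88],"twist":0.002,"gripper":0},{"linear":[0,0.01,-0.92],"twist":0.002,"gripper":0},{"linear":[0,0.01,-0.92],"twist":0.002,"gripper":0},{"linear":[0,0.01,-0.92],"twist":0.002,"gripper":0}]'
python3 w.py w8; python3 w.py s8 side; python3 w.py c8 scene; python3 tilt.py w8
python3 - <<'E'
import cv2
a=cv2.imread("pics/s8.png")[170:340,350:550]; b=cv2.imread("pics/c8.png")[150:320,140:340]
cv2.imwrite("pics/s8a.png",cv2.resize(a,None,fx=4,fy=3.5,interpolation=cv2.INTER_CUBIC));cv2.imwrite("pics/c8a.png",cv2.resize(b,None,fx=3,fy=3,interpolation=cv2.INTER_CUBIC))
E
```

```text
time: 8.72
tool_pos: [0.5921, -0.1624, 0.0872]
ee_rot: [3.14, 0.0, 1.334]
wrist_force: [0.7, -0.6, -2.4]
width: 0.0295
w8 8.7167 [ 0.59212886 -0.16239755  0.0871783 ] [3.14042003e+00 1.53060877e-04 1.33408369e+00] [ 0.69834744 -0.57368845 -2.35215675] 0.02946962574597601
s8 8.7667 [ 0.59235941 -0.16248321  0.08760524] [3.13958717e+00 2.39372418e-04 1.33406970e+00] [ 0.23266243  1.00828957 -0.85921959] 0.02942166373036224
c8 8.8167 [ 0.59244073 -0.16246721  0.08772346] [3.13934100e+00 2.75336744e-04 1.33415468e+00] [ 0.0108938  -0.34166014 -1.92043186] 0.029451675659659608
tilt 13.808638912736098 axis below TCP -0.0014178642352892824
100 0.08413615078449824 0.015104928567031772 -0.00048499149459491677
102 0.08323568302191589 0.01860664444139068 -0.0004932962071798429
104 0.08238140031246459 0.021874448273489222 -0.0005010408504163836
106 0.08154508856181558 0.02531493903072618 -0.0005092188049989829
108 0.08091760304150522 0.025627466783534808 -0.0005097515554134083
```

View pics/s8a.png

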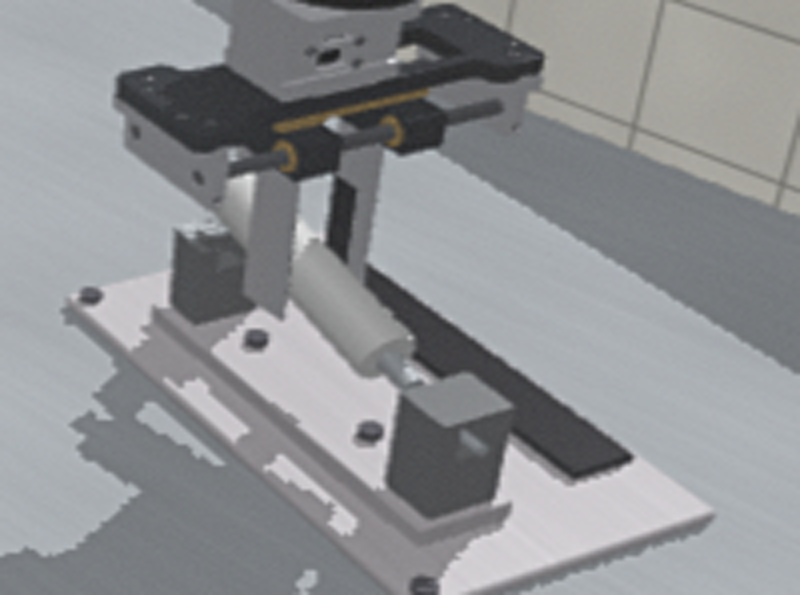

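View pics/c8a.png

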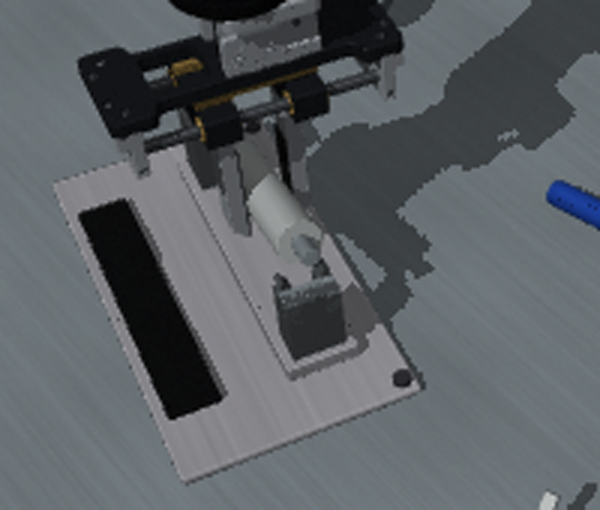

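```bash
python3 -m inch '[{"linear":[0,0,-0.02],"twist":0,"gripper":0},{"linear":[0,0,-0.04],"twist":0,"gripper":0},{"linear":[-0.005,-0.02,-0.04],"twist":0,"gripper":0},{"linear":[-0.009,-0.04,-0.04],"twist":0,"gripper":0},{"linear":[-0.014,-0.06,-0.04],"twist":0,"gripper":0},{"linear":[-0.019,-0.08,-0.04],"twist":0,"gripper":0},{"linear":[-0.021,-0.088,-0.04],"twist":0,"gripper":0},{"linear":[-0.021,-0.088,-0.04],"twist":0,"gripper":0}]'
python3 w.py s9 side
python3 - <<'E'
import cv2
a=cv2.imread("pics/s9.png")[170:340,350:550]
cv2.imwrite("pics/s9a.png",cv2.resize(a,None,fx=4,fy=3.5,interpolation=cv2.INTER_CUBIC))
E
```

```text
time: 9.53
tool_pos: [0.5896, -0.1714, 0.0826]
ee_rot: [3.141, 0.0, 1.334]
wrist_force: [-0.6, 0.0, -1.1]
width: 0.0295
s9 9.5333 [ 0.58955427 -0.17137284  0.08257024] [3.14141309e+00 5.89161240e-05 1.33364207e+00] [-0.55723502  0.026856   -1.11020906] 0.029456222765097156
```

View pics/s9a.png

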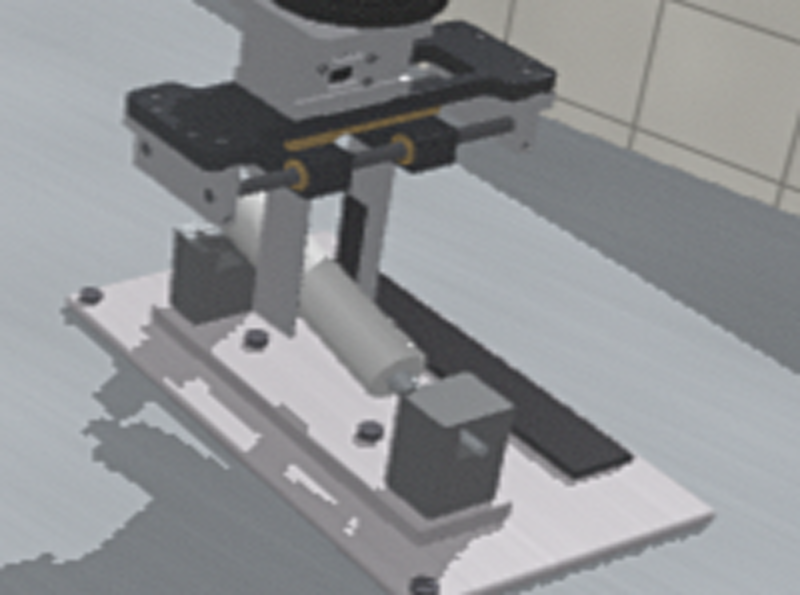

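Stub is in the mouth with no contact force. Push on in small steps, watching the force.

```bash
python3 -m inch '[{"linear":[-0.002,-0.01,0],"twist":0,"gripper":0},{"linear":[-0.005,-0.02,0],"twist":0,"gripper":0},{"linear":[-0.007,-0.03,0],"twist":0,"gripper":0},{"linear":[-0.007,-0.03,0],"twist":0,"gripper":0}]';python3 -m inch '[{"linear":[-0.002,-0.01,0],"twist":0,"gripper":0},{"linear":[-0.005,-0.02,0],"twist":0,"gripper":0},{"linear":[-0.005,-0.02,0],"twist":0,"gripper":0},{"linear":[-0.005,-0.02,0],"twist":0,"gripper":0}]'
```

```text
time: 9.92
tool_pos: [0.589, -0.1737, 0.0826]
ee_rot: [3.141, -0.001, 1.334]
wrist_force: [-0.3, 1.2, -1.9]
width: 0.0294
time: 10.25
tool_pos: [0.5886, -0.1753, 0.0826]
ee_rot: [3.141, -0.001, 1.334]
wrist_force: [1.3, 3.1, -1.1]
width: 0.0291
```

```bash
python3 -m inch '[{"linear":[-0.003,-0.01,0],"twist":0,"gripper":0},{"linear":[-0.005,-0.02,0],"twist":0,"gripper":0},{"linear":[-0.005,-0.02,0],"twist":0,"gripper":0}]';for i in 1 2; do python3 -m inch '[{"linear":[0,0,0],"twist":0,"gripper":0}]'; done; python3 -m inch '[{"linear":[-0.003,-0.01,0],"twist":0,"gripper":0},{"linear":[-0.005,-0.02,0],"twist":0,"gripper":0},{"linear":[-0.005,-0.02,0],"twist":0,"gripper":0}]';for i in 1 2; do python3 -m inch '[{"linear":[0,0,0],"twist":0,"gripper":0}]'; done
```

```text
time: 10.5
tool_pos: [0.5882, -0.1769, 0.0826]
ee_rot: [3.141, -0.002, 1.334]
wrist_force: [0.7, 5.7, -0.8]
width: 0.0294
time: 10.58
tool_pos: [0.5882, -0.1769, 0.0826]
ee_rot: [3.141, -0.002, 1.335]
wrist_force: [0.3, 6.0, -1.0]
width: 0.0289
time: 10.67
tool_pos: [0.5882, -0.1768, 0.0826]
ee_rot: [3.141, -0.002, 1.335]
wrist_force: [0.5, 5.5, -1.1]
width: 0.0293
time: 10.92
tool_pos: [0.5879, -0.1781, 0.0827]
ee_rot: [3.141, -0.004, 1.335]
wrist_force: [1.6, 7.8, 0.2]
width: 0.0295
time: 11.0
tool_pos: [0.5879, -0.1781, 0.0827]
ee_rot: [3.141, -0.004, 1.335]
wrist_force: [1.8, 8.0, -0.8]
width: 0.0291
time: 11.08
tool_pos: [0.5879, -0.1781, 0.0827]
ee_rot: [3.141, -0.004, 1.335]
wrist_force: [0.8, 7.3, -0.1]
width: 0.0293
```

```bash
python3 -m inch '[{"linear":[-0.003,-0.01,0],"twist":0,"gripper":0},{"linear":[-0.006,-0.025,0],"twist":0,"gripper":0},{"linear":[-0.006,-0.025,0],"twist":0,"gripper":0},{"linear":[-0.006,-0.025,0],"twist":0,"gripper":0}]';for i in 1 2; do python3 -m inch '[{"linear":[0,0,0],"twist":0,"gripper":0}]'; done;python3 w.py w10; python3 tilt.py w10
```

```text
time: 11.42
tool_pos: [0.5875, -0.1796, 0.0827]
ee_rot: [3.141, -0.006, 1.335]
wrist_force: [2.0, 9.4, 0.4]
width: 0.0295
time: 11.5
tool_pos: [0.5875, -0.1796, 0.0828]
ee_rot: [3.141, -0.006, 1.335]
wrist_force: [2.1, 9.7, -0.4]
width: 0.0293
time: 11.58
tool_pos: [0.5875, -0.1796, 0.0828]
ee_rot: [3.141, -0.005, 1.335]
wrist_force: [2.2, 9.5, -0.4]
width: 0.0291
w10 11.5833 [ 0.5875317  -0.17955767  0.08275912] [ 3.14140171 -0.00545953  1.3353415 ] [ 2.24835611  9.54140467 -0.41279118] 0.029094593653885534
tilt 13.623692462075118 axis below TCP -0.0011745222938940487
100 0.08402314925089072 0.015884167464891547 -0.00047010239757822167
102 0.08310179319154784 0.019415798914836024 -0.00047502259955097535
104 0.08212386440414612 0.024164643998476038 -0.0004817353706046247
106 0.08143304115948963 0.025278796762983835 -0.0004831392126662104
108 0.08081809095794475 0.025323833789166805 -0.00048297829543949764
```

```bash
python3 -m inch '[{"linear":[-0.003,-0.01,0],"twist":0,"gripper":0},{"linear":[-0.005,-0.02,0],"twist":0,"gripper":0},{"linear":[-0.006,-0.025,0],"twist":0,"gripper":0},{"linear":[-0.006,-0.025,0],"twist":0,"gripper":0}]';for i in 1 2; do python3 -m inch '[{"linear":[0,0,0],"twist":0,"gripper":0}]'; done
```

```text
time: 11.97
tool_pos: [0.5871, -0.1811, 0.0828]
ee_rot: [3.141, -0.007, 1.336]
wrist_force: [3.0, 12.3, 0.7]
width: 0.0294
time: 12.05
tool_pos: [0.5872, -0.1811, 0.0828]
ee_rot: [3.141, -0.007, 1.336]
wrist_force: [1.9, 11.4, -0.3]
width: 0.0287
time: 12.13
tool_pos: [0.5871, -0.1811, 0.0828]
ee_rot: [3.141, -0.007, 1.336]
wrist_force: [3.6, 11.6, 0.7]
width: 0.0293
```

```bash
python3 -m inch '[{"linear":[-0.001,-0.006,0],"twist":0,"gripper":0},{"linear":[-0.003,-0.011,0],"twist":0,"gripper":0},{"linear":[-0.003,-0.011,0],"twist":0,"gripper":0}]';for i in 1 2; do python3 -m inch '[{"linear":[0,0,0],"twist":0,"gripper":0}]'; done
python3 w.py w11;python3 w.py s11 side; python3 w.py c11 scene
python3 - <<'E'
import cv2
a=cv2.imread("pics/s11.png")[170:340,350:550]; b=cv2.imread("pics/c11.png")[150:320,140:340]
cv2.imwrite("pics/s11a.png",cv2.resize(a,None,fx=4,fy=3.5,interpolation=cv2.INTER_CUBIC));cv2.imwrite("pics/c11a.png",cv2.resize(b,None,fx=3,fy=3,interpolation=cv2.INTER_CUBIC))
E
```

```text
time: 12.38
tool_pos: [0.587, -0.1818, 0.0829]
ee_rot: [3.141, -0.008, 1.336]
wrist_force: [2.8, 12.8, 0.1]
width: 0.0293
time: 12.47
tool_pos: [0.587, -0.1817, 0.0829]
ee_rot: [3.141, -0.008, 1.336]
wrist_force: [2.5, 12.4, 0.9]
width: 0.0293
time: 12.55
tool_pos: [0.587, -0.1818, 0.0829]
ee_rot: [3.141, -0.008, 1.336]
wrist_force: [2.6, 13.1, -0.0]
width: 0.0292
w11 12.55 [ 0.58698292 -0.18175182  0.08286107] [ 3.14136521 -0.00806319  1.33593312] [ 2.63250593 13.07304813 -0.01322163] 0.029204169858229493
s11 12.6 [ 0.58697121 -0.1817492   0.08285893] [ 3.14141719 -0.00808815  1.33587992] [ 2.1282836  12.92541368  0.98230068] 0.029081235873873634
c11 12.65 [ 0.58699074 -0.1816909   0.08286087] [ 3.14137281 -0.008125    1.33600063] [ 3.22184144 12.19455405  0.16924062] 0.02951799870789388
```

View pics/c11a.png

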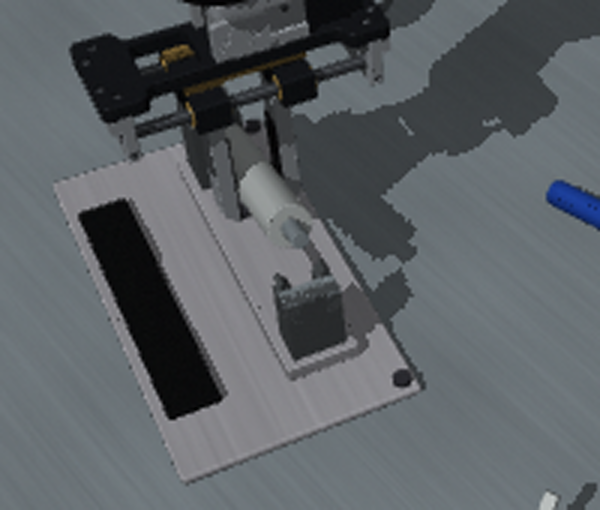

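View pics/w11.png

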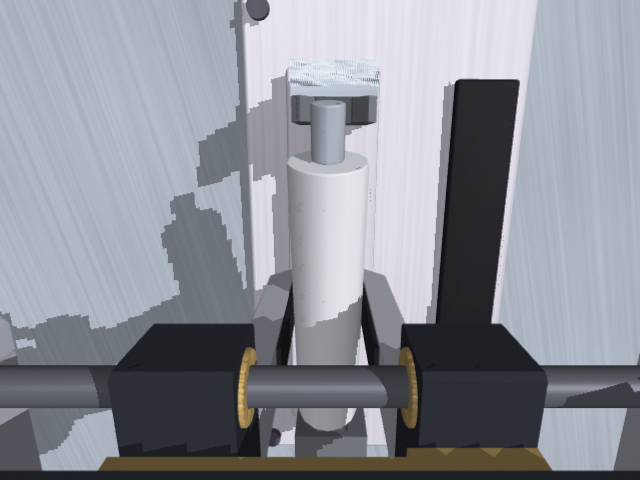

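```bash
python3 - <<'E'
import cv2
a=cv2.imread("pics/w11.png")[40:180,230:430]
cv2.imwrite("pics/w11a.png",cv2.resize(a,None,fx=4,fy=4,interpolation=cv2.INTER_NEAREST))
from h import *
s=dict(np.load("w11.npz")); M=s["M"]; W=cloud(s,M)
Tt=M@np.linalg.inv(s["hand_eye"])
for uv,z in [((287,96),.071),((378,96),.071),((290,66),.071),((380,66),.071),((292,122),.078),((376,122),.078)]:
    p=np.append(ray(s,M,uv,z),1); print(uv,(np.linalg.inv(Tt)@p)[:3].round(4),p[:2].round(4), W[uv[1]-3,uv[0]+(6 if uv[0]<330 else -6)].round(4))
E
```

```text
(287, 96) [ 0.0878 -0.0172  0.0126] [ 0.5907 -0.0923] [ 0.5933 -0.0917  0.0704]
(378, 96) [0.0878 0.02   0.0126] [ 0.6269 -0.101 ] [ 0.6247 -0.0993  0.0716]
(290, 66) [ 0.0992 -0.0157  0.0127] [ 0.5948 -0.0815] [ 0.5974 -0.0808  0.07  ]
(380, 66) [0.0992 0.0205 0.0127] [ 0.63   -0.0899] [ 0.628  -0.0882  0.0705]
(292, 122) [ 0.0774 -0.0148  0.0055] [ 0.5906 -0.103 ] [ 0.5932 -0.1024  0.0771]
(376, 122) [0.0774 0.0187 0.0055] [ 0.6232 -0.1108] [ 0.6213 -0.1091  0.0763]
```

View pics/w11a.png

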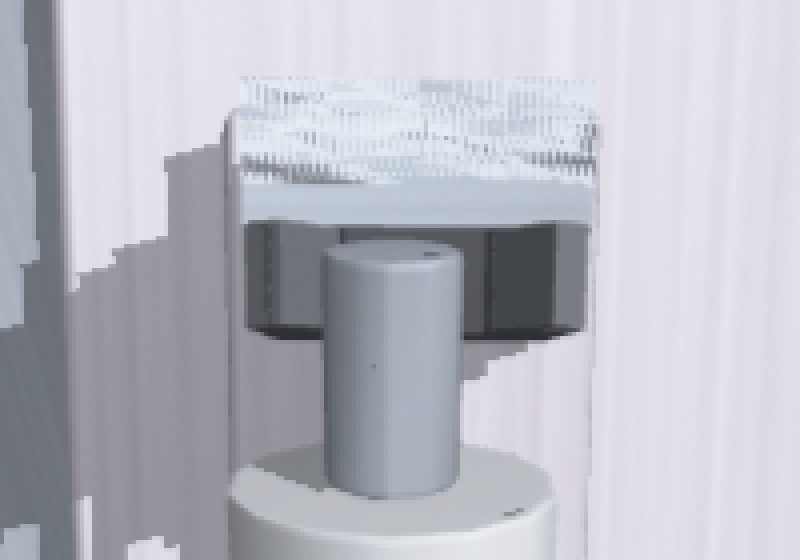

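```bash
python3 -m inch '[{"linear":[0.007,-0.002,0],"twist":-0.008,"gripper":0},{"linear":[0.007,-0.002,-0.01],"twist":-0.008,"gripper":0},{"linear":[0.007,-0.002,-0.02],"twist":-0.008,"gripper":0},{"linear":[0.007,-0.002,-0.03],"twist":-0.008,"gripper":0},{"linear":[0.007,-0.002,-0.04],"twist":-0.008,"gripper":0},{"linear":[0.007,-0.002,-0.04],"twist":-0.008,"gripper":0}]';python3 -m inch '[{"linear":[0,0,0],"twist":0,"gripper":0}]'; python3 w.py w12; python3 tilt.py w12
```

```text
time: 13.2
tool_pos: [0.588, -0.182, 0.0793]
ee_rot: [3.14, -0.008, 1.328]
wrist_force: [2.7, 13.4, 2.5]
width: 0.0293
time: 13.28
tool_pos: [0.588, -0.182, 0.0795]
ee_rot: [3.14, -0.008, 1.328]
wrist_force: [2.5, 13.7, 2.2]
width: 0.0295
w12 13.2833 [ 0.58803761 -0.18202346  0.07947012] [ 3.14034007 -0.00778331  1.3276708 ] [ 2.51493028 13.69761059  2.20024611] 0.02945236326052469
tilt 11.885476351235775 axis below TCP -0.0012670896363701483
100 0.08365940984254115 0.019901929579337257 -0.0004985396916736776
102 0.0828171057245344 0.02254883939296215 -0.0005049951430146889
104 0.08223188324681412 0.02204350300262861 -0.0005034887351825595
106 0.08164777116820193 0.02143381081600962 -0.0005017160306787858
108 0.08102337310328918 0.02133372028759556 -0.000501230932485322
```

Pivoting as intended: the tilt is down to 11.9° and forces are steady at 14 N. Continue.

```bash
python3 -m inch '[{"linear":[0,0,-0.01],"twist":0,"gripper":0},{"linear":[0,0,-0.02],"twist":0,"gripper":0},{"linear":[0,0,-0.03],"twist":0,"gripper":0},{"linear":[0,0,-0.04],"twist":0,"gripper":0},{"linear":[0,0,-0.05],"twist":0,"gripper":0},{"linear":[0,0,-0.05],"twist":0,"gripper":0}]';python3 -m inch '[{"linear":[0,0,-0.01],"twist":0,"gripper":0},{"linear":[0,0,-0.02],"twist":0,"gripper":0},{"linear":[0,0,-0.03],"twist":0,"gripper":0},{"linear":[0,0,-0.04],"twist":0,"gripper":0},{"linear":[0,0,-0.04],"twist":0,"gripper":0}]'; python3 w.py w13; python3 tilt.py w13
```

```text
time: 13.83
tool_pos: [0.5879, -0.1824, 0.0741]
ee_rot: [3.141, -0.007, 1.328]
wrist_force: [3.0, 11.1, 1.5]
width: 0.0293
time: 14.25
tool_pos: [0.5878, -0.1828, 0.07]
ee_rot: [3.141, -0.006, 1.327]
wrist_force: [2.3, 11.1, 1.3]
width: 0.0291
w13 14.25 [ 0.58776665 -0.18279373  0.06997203] [ 3.1407046  -0.00630259  1.32734327] [ 2.33010588 11.08821283  1.25773497] 0.029062687620055244
tilt 5.545477183935016 axis below TCP -0.0016935801270688382
100 0.08436130760912877 0.011590804889870965 -0.0004734607287736777
102 0.08359331164112338 0.012842877056963437 -0.0004759197476388692
104 0.08298298719848529 0.012065646295559423 -0.00047399148384717977
106 0.0823031843090887 0.012178657073792093 -0.00047398777721510205
108 0.08159453360682052 0.012736764866388778 -0.00047494847478222064
```

```bash
python3 - <<'E'
import cv2
a=cv2.imread("pics/w13.png")[40:180,230:430]
cv2.imwrite("pics/w13a.png",cv2.resize(a,None,fx=4,fy=4,interpolation=cv2.INTER_NEAREST))
E
```

```text
(no output)
```

View pics/w13a.png

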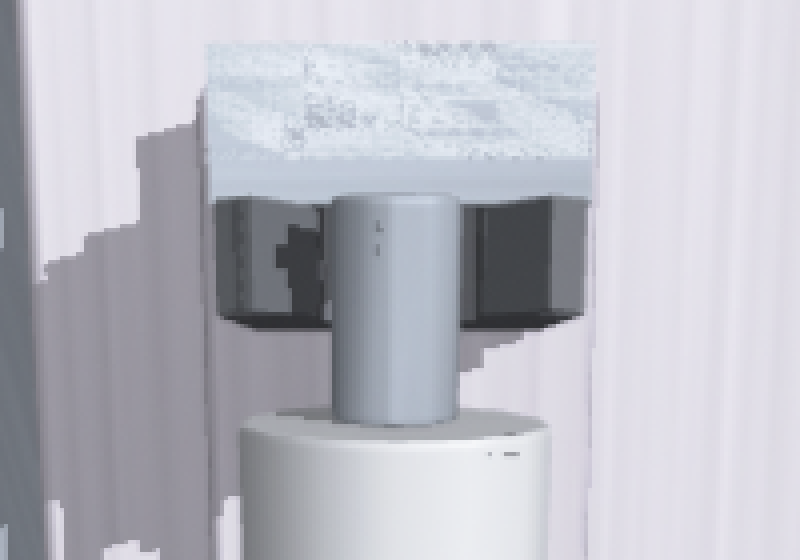

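```bash
python3 - <<'E'
from h import *
for n,row,zt in(("w11",96,.071),("w13",90,.071)):
    s=dict(np.load(n+".npz")); M=s["M"]; W=cloud(s,M); Ti=np.linalg.inv(M@np.linalg.inv(s["hand_eye"]))
    for c in(300,360): p=np.append(ray(s,M,(c,row),zt),1); print(n,"lip",(Ti@p)[:3].round(4),p[:2])
    # sharp detection: body end top edge + stub tip via depth on the centre column
    for r in range(90,175,3):
        p=np.append(W[r,328],1); q=Ti@p; print(r,q[[0,2]].round(4),end=" ")
    print()
E
```

```text
w11 lip [ 0.0878 -0.0119  0.0126] [ 0.59586759 -0.09351626]
w11 lip [0.0878 0.0127 0.0126] [ 0.61975665 -0.09923484]
90 [0.0902 0.0135] 93 [0.089  0.0131] 96 [0.0879 0.0141] 99 [0.088  0.0309] 102 [ 0.0832 -0.0192] 105 [ 0.0819 -0.024 ] 108 [ 0.081  -0.0245] 111 [ 0.08   -0.0248] 114 [ 0.0792 -0.0237] 117 [ 0.0782 -0.0235] 120 [ 0.0773 -0.0239] 123 [ 0.0764 -0.0231] 126 [ 0.0754 -0.0249] 129 [ 0.0745 -0.0223] 132 [ 0.0735 -0.0228] 135 [ 0.0725 -0.0231] 138 [ 0.0716 -0.0221] 141 [ 0.0706 -0.0214] 144 [ 0.0696 -0.0221] 147 [ 0.0686 -0.0216] 150 [ 0.0676 -0.0216] 153 [ 0.0666 -0.0208] 156 [ 0.0655 -0.0199] 159 [ 0.0646 -0.0206] 162 [ 0.0636 -0.0211] 165 [ 0.0625 -0.0198] 168 [ 0.0618 -0.0242] 171 [ 0.061  -0.0264] 174 [ 0.0604 -0.0294] 
w13 lip [ 0.0888 -0.011  -0.0005] [ 0.59850289 -0.09395973]
w13 lip [ 0.0888  0.0116 -0.0005] [ 0.62042898 -0.09940648]
90 [ 0.0875 -0.0132] 93 [ 0.0867 -0.0122] 96 [ 0.0857 -0.0118] 99 [ 0.0847 -0.0118] 102 [ 0.0837 -0.0123] 105 [ 0.0827 -0.0122] 108 [ 0.0817 -0.0122] 111 [ 0.0807 -0.0123] 114 [ 0.0797 -0.0113] 117 [ 0.0787 -0.0115] 120 [ 0.0777 -0.0099] 123 [ 0.0766 -0.0109] 126 [ 0.0756 -0.0105] 129 [ 0.0745 -0.0117] 132 [ 0.0735 -0.0112] 135 [ 0.0725 -0.0105] 138 [ 0.0714 -0.0102] 141 [ 0.0703 -0.0105] 144 [ 0.0693 -0.0106] 147 [ 0.0683 -0.0121] 150 [ 0.0675 -0.0194] 153 [ 0.0664 -0.0179] 156 [ 0.0655 -0.0187] 159 [ 0.0645 -0.02  ] 162 [ 0.0635 -0.0196] 165 [ 0.0623 -0.0179] 168 [ 0.0613 -0.0187] 171 [ 0.0604 -0.0196] 174 [ 0.0592 -0.0185]
```

The tip has crept about 3.5 mm in the grip toward the pocket (tip u≈0.088, lip edge u≈0.0888). I'll push back in before tipping further.

```bash
python3 -m inch '[{"linear":[-0.002,-0.01,0],"twist":0,"gripper":0},{"linear":[-0.005,-0.02,0],"twist":0,"gripper":0},{"linear":[-0.007,-0.03,0],"twist":0,"gripper":0},{"linear":[-0.007,-0.03,0],"twist":0,"gripper":0},{"linear":[-0.007,-0.03,0],"twist":0,"gripper":0}]';for i in 1 2; do python3 -m inch '[{"linear":[0,0,0],"twist":0,"gripper":0}]'; done
cat > chk.py <<'E'
import sys
from h import *
n=sys.argv[1]
s=dict(np.load(n+".npz")); M=s["M"]; W=cloud(s,M); Ti=np.linalg.inv(M@np.linalg.inv(s["hand_eye"]))
im=s["image"]
c=328
Q=np.array([(Ti@np.append(W[r,c],1))[[0,2]] for r in range(60,300)])
for r in range(80,175,2): print(r,Q[r-60].round(4),W[r,c,2].round(4),end=" | ")
print()
print("lip col 300:",[(r,W[r,300].round(3).tolist()) for r in range(78,112,3)])
E
python3 w.py w14; python3 tilt.py w14|head -1; python3 chk.py w14
```

```text
time: 14.72
tool_pos: [0.5873, -0.1846, 0.07]
ee_rot: [3.141, -0.009, 1.328]
wrist_force: [2.6, 14.2, 1.2]
width: 0.0292
time: 14.8
tool_pos: [0.5873, -0.1846, 0.07]
ee_rot: [3.141, -0.009, 1.328]
wrist_force: [3.5, 14.8, 1.4]
width: 0.0294
time: 14.88
tool_pos: [0.5873, -0.1846, 0.07]
ee_rot: [3.141, -0.009, 1.328]
wrist_force: [3.9, 13.9, 1.4]
width: 0.0293
w14 14.8833 [ 0.58728515 -0.18460608  0.07003474] [ 3.14092241 -0.0085433   1.32768626] [ 3.93011719 13.91533245  1.38617948] 0.029343585800590405
tilt 5.396130584713323 axis below TCP -0.0016702163346652716
80 [0.0925 0.0012] 0.0697 | 82 [ 0.0915 -0.0012] 0.072 | 84 [0.0911 0.0013] 0.0695 | 86 [0.0907 0.004 ] 0.0668 | 88 [ 0.0884 -0.0115] 0.0822 | 90 [ 0.0878 -0.0111] 0.0819 | 92 [ 0.0871 -0.0113] 0.0821 | 94 [ 0.0864 -0.0119] 0.0827 | 96 [ 0.0857 -0.012 ] 0.0828 | 98 [ 0.085  -0.0123] 0.083 | 100 [ 0.0843 -0.0127] 0.0834 | 102 [ 0.0837 -0.012 ] 0.0827 | 104 [ 0.083  -0.0119] 0.0827 | 106 [ 0.0824 -0.0109] 0.0816 | 108 [ 0.0817 -0.0114] 0.0821 | 110 [ 0.081  -0.0113] 0.0821 | 112 [ 0.0804 -0.0112] 0.0819 | 114 [ 0.0797 -0.0123]
[... 614 characters left out ...]
0199] 0.0905 | 156 [ 0.0655 -0.0192] 0.0898 | 158 [ 0.0647 -0.0182] 0.0888 | 160 [ 0.0641 -0.0192] 0.0898 | 162 [ 0.0634 -0.0191] 0.0897 | 164 [ 0.0627 -0.0186] 0.0892 | 166 [ 0.062  -0.0187] 0.0893 | 168 [ 0.0613 -0.0188] 0.0894 | 170 [ 0.0606 -0.0183] 0.0888 | 172 [ 0.0598 -0.0177] 0.0882 | 174 [ 0.0591 -0.0175] 0.0881 | 
lip col 300: [(78, [0.599, -0.092, 0.071]), (81, [0.599, -0.093, 0.07]), (84, [0.599, -0.094, 0.071]), (87, [0.598, -0.095, 0.073]), (90, [0.598, -0.096, 0.073]), (93, [0.598, -0.097, 0.074]), (96, [0.598, -0.098, 0.073]), (99, [0.597, -0.099, 0.073]), (102, [0.597, -0.1, 0.074]), (105, [0.597, -0.101, 0.074]), (108, [0.596, -0.102, 0.073]), (111, [0.596, -0.103, 0.073])]
```

```bash
python3 - <<'E'
import cv2
a=cv2.imread("pics/w14.png")[40:180,230:430]
cv2.imwrite("pics/w14a.png",cv2.resize(a,None,fx=4,fy=4,interpolation=cv2.INTER_NEAREST))
E
```

```text
(no output)
```

View pics/w14a.png

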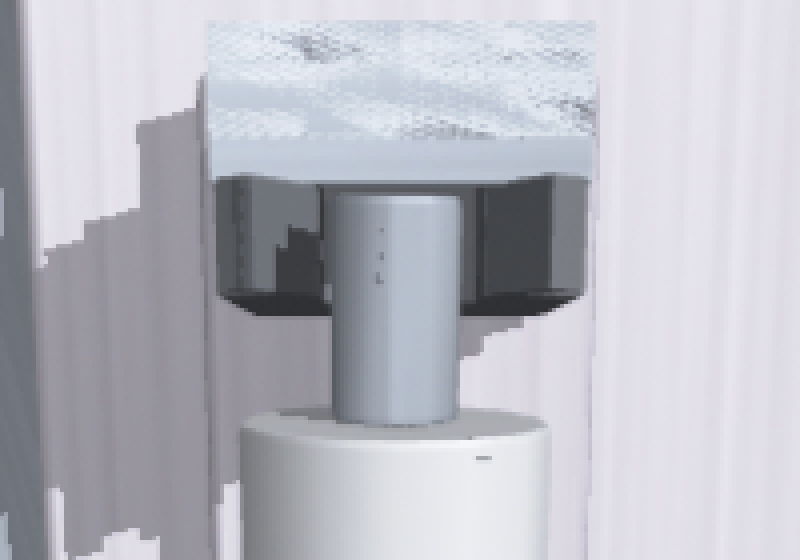

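```bash
python3 -m inch '[{"linear":[-0.001,-0.004,-0.01],"twist":0,"gripper":0},{"linear":[-0.002,-0.007,-0.02],"twist":0,"gripper":0},{"linear":[-0.003,-0.011,-0.03],"twist":0,"gripper":0},{"linear":[-0.003,-0.011,-0.03],"twist":0,"gripper":0},{"linear":[-0.003,-0.011,-0.03],"twist":0,"gripper":0}]';python3 -m inch '[{"linear":[0,0,0],"twist":0,"gripper":0}]'; python3 w.py w15; python3 tilt.py w15|head -1
python3 - <<'E'
import cv2
a=cv2.imread("pics/w15.png")[40:180,230:430]
cv2.imwrite("pics/w15a.png",cv2.resize(a,None,fx=4,fy=4,interpolation=cv2.INTER_NEAREST))
E
```

```text
time: 15.35
tool_pos: [0.5869, -0.1857, 0.0668]
ee_rot: [3.141, -0.008, 1.328]
wrist_force: [4.0, 13.9, -0.1]
width: 0.0293
time: 15.43
tool_pos: [0.5869, -0.1857, 0.0668]
ee_rot: [3.141, -0.008, 1.328]
wrist_force: [2.7, 13.5, 1.3]
width: 0.0292
w15 15.4333 [ 0.58687728 -0.18570731  0.06677341] [ 3.14126485 -0.008443    1.32774622] [ 2.71539453 13.49468524  1.29214992] 0.029184206561233158
tilt 2.898748301109795 axis below TCP -0.0015560723054584176
```

View pics/w15a.png

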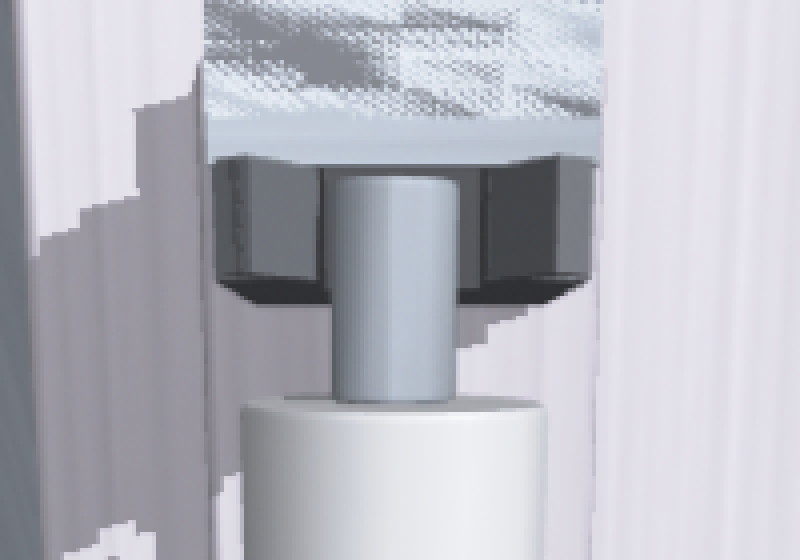

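```bash
python3 -m inch '[{"linear":[-0.001,-0.005,-0.01],"twist":0,"gripper":0},{"linear":[-0.002,-0.009,-0.02],"twist":0,"gripper":0},{"linear":[-0.003,-0.013,-0.03],"twist":0,"gripper":0},{"linear":[-0.003,-0.013,-0.03],"twist":0,"gripper":0},{"linear":[-0.003,-0.013,-0.03],"twist":0,"gripper":0}]';python3 -m inch '[{"linear":[0,0,0],"twist":0,"gripper":0}]'; python3 w.py w16; python3 tilt.py w16|head -1
python3 - <<'E'
import cv2
a=cv2.imread("pics/w16.png")[40:180,230:430]
cv2.imwrite("pics/w16a.png",cv2.resize(a,None,fx=4,fy=4,interpolation=cv2.INTER_NEAREST))
E
```

```text
time: 15.9
tool_pos: [0.5865, -0.187, 0.0636]
ee_rot: [3.142, -0.009, 1.328]
wrist_force: [2.7, 13.4, 0.5]
width: 0.0292
time: 15.98
tool_pos: [0.5865, -0.187, 0.0636]
ee_rot: [3.142, -0.008, 1.328]
wrist_force: [3.7, 13.0, 0.3]
width: 0.0291
w16 15.9833 [ 0.58648628 -0.18697661  0.06364155] [ 3.14157169 -0.00848362  1.32765453] [ 3.73101397 13.02176993  0.26882036] 0.029097419998935288
tilt 0.5348355288185572 axis below TCP -0.001448243543709038
```

View pics/w16a.png

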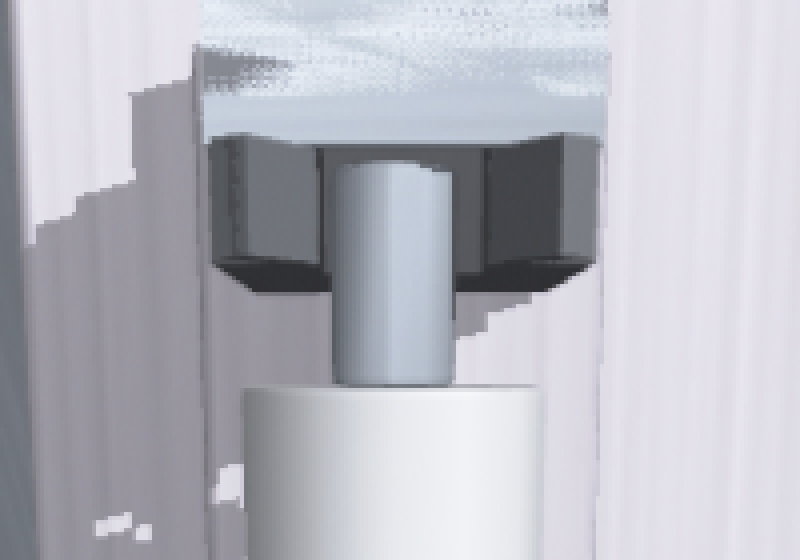

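```bash
python3 -m inch '[{"linear":[-0.001,-0.006,-0.008],"twist":0,"gripper":0},{"linear":[-0.003,-0.011,-0.016],"twist":0,"gripper":0},{"linear":[-0.003,-0.011,-0.024],"twist":0,"gripper":0},{"linear":[-0.003,-0.011,-0.024],"twist":0,"gripper":0}]';python3 -m inch '[{"linear":[0,0,0],"twist":0,"gripper":0}]'; python3 w.py w17; python3 tilt.py w17|head -1
python3 - <<'E'
import cv2
a=cv2.imread("pics/w17.png")[40:180,230:430]
cv2.imwrite("pics/w17a.png",cv2.resize(a,None,fx=4,fy=4,interpolation=cv2.INTER_NEAREST))
E
```

```text
time: 16.37
tool_pos: [0.5863, -0.1879, 0.0619]
ee_rot: [3.141, -0.009, 1.328]
wrist_force: [2.1, 14.7, 3.4]
width: 0.029
time: 16.45
tool_pos: [0.5863, -0.1879, 0.0619]
ee_rot: [3.141, -0.009, 1.328]
wrist_force: [2.5, 14.0, 2.5]
width: 0.0292
w17 16.45 [ 0.5863363  -0.18794667  0.061892  ] [ 3.14113065 -0.00867157  1.32770304] [ 2.54644441 13.95914545  2.53702308] 0.02920423135977132
tilt -0.10372051080954064 axis below TCP -0.001757119864533533
```

View pics/w17a.png

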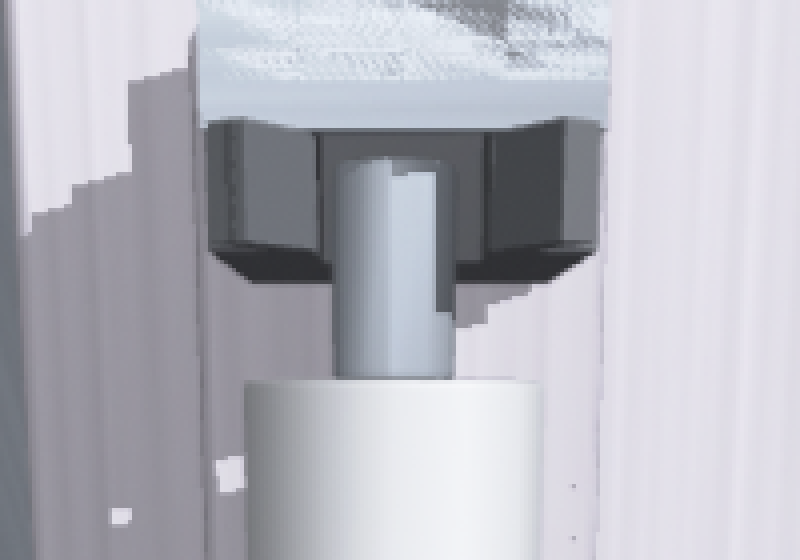

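Level and down (Fz +4 N relative to carrying). Now ease the spring home slowly.

```bash
python3 -m inch '[{"linear":[0.001,0.005,0],"twist":0,"gripper":0},{"linear":[0.002,0.01,0],"twist":0,"gripper":0},{"linear":[0.003,0.015,0],"twist":0,"gripper":0},{"linear":[0.005,0.02,0],"twist":0,"gripper":0},{"linear":[0.006,0.025,0],"twist":0,"gripper":0},{"linear":[0.007,0.03,0],"twist":0,"gripper":0},{"linear":[0.007,0.03,0],"twist":0,"gripper":0},{"linear":[0.007,0.03,0],"twist":0,"gripper":0}]'
python3 w.py w18; python3 tilt.py w18|head -1
python3 - <<'E'
import cv2
a=cv2.imread("pics/w18.png")[40:180,230:430]
cv2.imwrite("pics/w18a.png",cv2.resize(a,None,fx=4,fy=4,interpolation=cv2.INTER_NEAREST))
E
```

```text
time: 17.17
tool_pos: [0.5868, -0.1861, 0.0619]
ee_rot: [3.141, -0.007, 1.327]
wrist_force: [2.9, 10.7, 2.0]
width: 0.0293
w18 17.1667 [ 0.58684544 -0.18614573  0.06190157] [ 3.14081215 -0.00650387  1.32721366] [ 2.87622703 10.65282518  1.96252348] 0.029252166256751266
tilt -0.42605657901400135 axis below TCP -0.0016803936570129723
```

View pics/w18a.png

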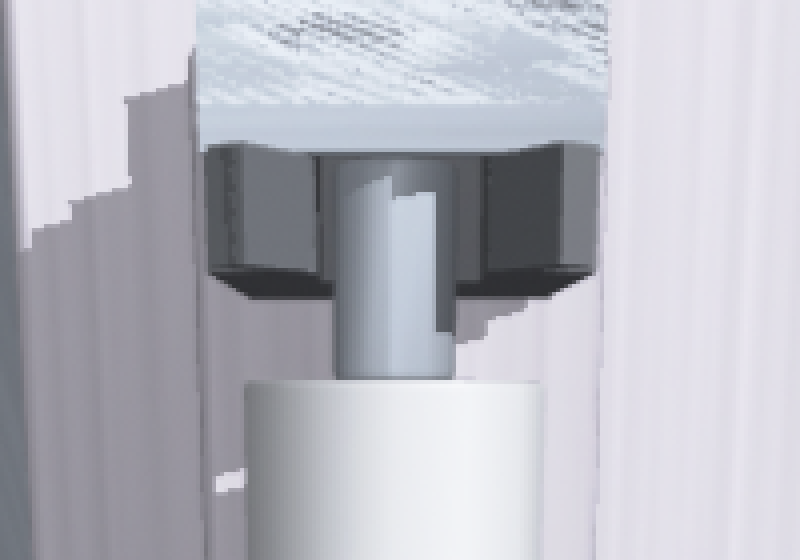

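```bash
python3 -m inch '[{"linear":[0.001,0.005,0],"twist":0,"gripper":0},{"linear":[0.002,0.01,0],"twist":0,"gripper":0},{"linear":[0.003,0.015,0],"twist":0,"gripper":0},{"linear":[0.005,0.02,0],"twist":0,"gripper":0},{"linear":[0.006,0.025,0],"twist":0,"gripper":0},{"linear":[0.007,0.03,0],"twist":0,"gripper":0},{"linear":[0.007,0.03,0],"twist":0,"gripper":0},{"linear":[0.007,0.03,0],"twist":0,"gripper":0}]'
python3 -m inch '[{"linear":[0.001,0.005,0],"twist":0,"gripper":0},{"linear":[0.002,0.01,0],"twist":0,"gripper":0},{"linear":[0.002,0.01,0],"twist":0,"gripper":0}]'
python3 w.py w19; python3 tilt.py w19|head -1
python3 - <<'E'
import cv2
a=cv2.imread("pics/w19.png")[40:180,230:430]
cv2.imwrite("pics/w19a.png",cv2.resize(a,None,fx=4,fy=4,interpolation=cv2.INTER_NEAREST))
E
```

```text
time: 17.88
tool_pos: [0.5873, -0.1844, 0.0619]
ee_rot: [3.141, -0.004, 1.327]
wrist_force: [1.5, 9.0, 1.4]
width: 0.0295
time: 18.13
tool_pos: [0.5875, -0.1838, 0.0619]
ee_rot: [3.14, -0.004, 1.327]
wrist_force: [2.1, 8.6, 0.8]
width: 0.0294
w19 18.1333 [ 0.58748114 -0.18377243  0.06192423] [ 3.14044309 -0.00351214  1.32671204] [2.06131207 8.58975113 0.76658697] 0.02935611048349435
tilt -0.6481885486360076 axis below TCP -0.0015947515529710753
```

View pics/w19a.png

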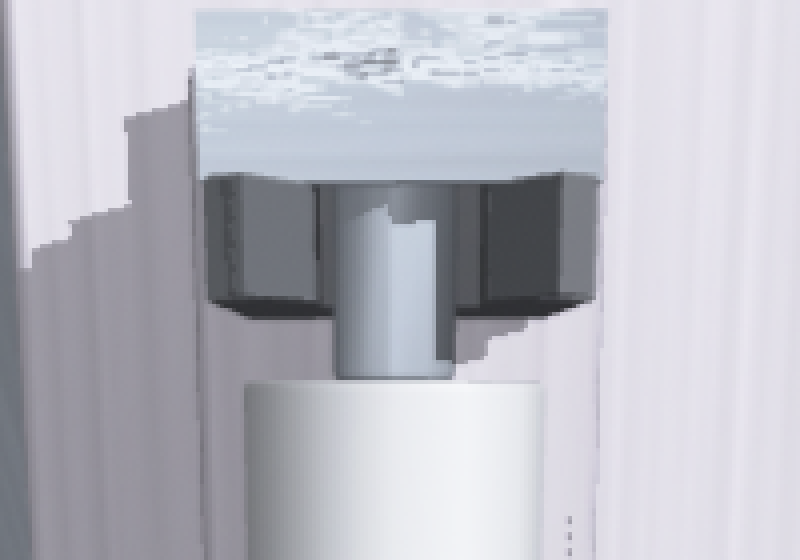

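```bash
python3 -m inch '[{"linear":[0.001,0.005,0],"twist":0,"gripper":0},{"linear":[0.002,0.01,0],"twist":0,"gripper":0},{"linear":[0.003,0.015,0],"twist":0,"gripper":0},{"linear":[0.003,0.015,0],"twist":0,"gripper":0}]'
python3 -m inch '[{"linear":[0.001,0.005,0],"twist":0,"gripper":0},{"linear":[0.002,0.01,0],"twist":0,"gripper":0},{"linear":[0.002,0.01,0],"twist":0,"gripper":0}]'
python3 -m inch '[{"linear":[0.001,0.005,0],"twist":0,"gripper":0},{"linear":[0.002,0.01,0],"twist":0,"gripper":0},{"linear":[0.002,0.01,0],"twist":0,"gripper":0}]'

```

```text
time: 18.52
tool_pos: [0.5877, -0.1829, 0.0619]
ee_rot: [3.14, -0.002, 1.327]
wrist_force: [1.0, 6.9, 0.7]
width: 0.0292
time: 18.77
tool_pos: [0.5878, -0.1825, 0.062]
ee_rot: [3.14, -0.001, 1.326]
wrist_force: [1.4, 5.6, 1.3]
width: 0.0297
time: 19.02
tool_pos: [0.5878, -0.1825, 0.0619]
ee_rot: [3.14, 0.0, 1.326]
wrist_force: [1.0, 4.3, 2.2]
width: 0.0294
```

```bash
python3 -m inch '[{"linear":[0.002,0.01,0],"twist":0,"gripper":0},{"linear":[0.004,0.018,0],"twist":0,"gripper":0},{"linear":[0.006,0.026,0],"twist":0,"gripper":0},{"linear":[0.006,0.026,0],"twist":0,"gripper":0},{"linear":[0.006,0.026,0],"twist":0,"gripper":0}]'
python3 w.py w20; python3 tilt.py w20|head -1;python3 w.py s20 side; python3 w.py c20 scene
python3 - <<'E'
import cv2
a=cv2.imread("pics/s20.png")[170:340,350:550]; b=cv2.imread("pics/c20.png")[150:320,140:340]
cv2.imwrite("pics/s20a.png",cv2.resize(a,None,fx=4,fy=3.5,interpolation=cv2.INTER_CUBIC));cv2.imwrite("pics/c20a.png",cv2.resize(b,None,fx=3,fy=3,interpolation=cv2.INTER_CUBIC))
E
```

```text
time: 19.43
tool_pos: [0.5878, -0.1822, 0.0619]
ee_rot: [3.14, 0.004, 1.325]
wrist_force: [-1.4, -5.5, 4.4]
width: 0.0294
w20 19.4333 [ 0.5878408  -0.18224877  0.06190789] [3.13995791 0.00433313 1.32485899] [-1.40133914 -5.45755402  4.35827076] 0.02937762715444229
tilt -0.2973814367596103 axis below TCP -0.0017272676190056534
s20 19.4833 [ 0.58784428 -0.18223792  0.06189759] [3.13998025 0.00420289 1.32475655] [-2.35573086 -5.80147808  4.11758476] 0.029400776574988997
c20 19.5333 [ 0.58785815 -0.18226047  0.06191556] [3.13989091 0.00419931 1.32474258] [-1.62020913 -5.18016967  3.97618107] 0.029107069069747717
```

View pics/w20.png

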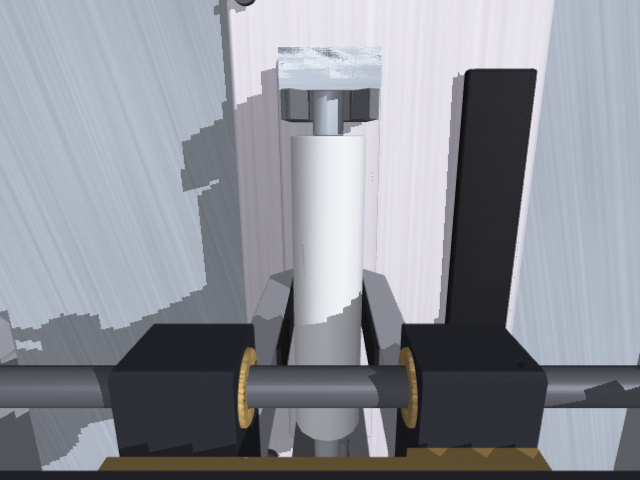

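View pics/s20a.png

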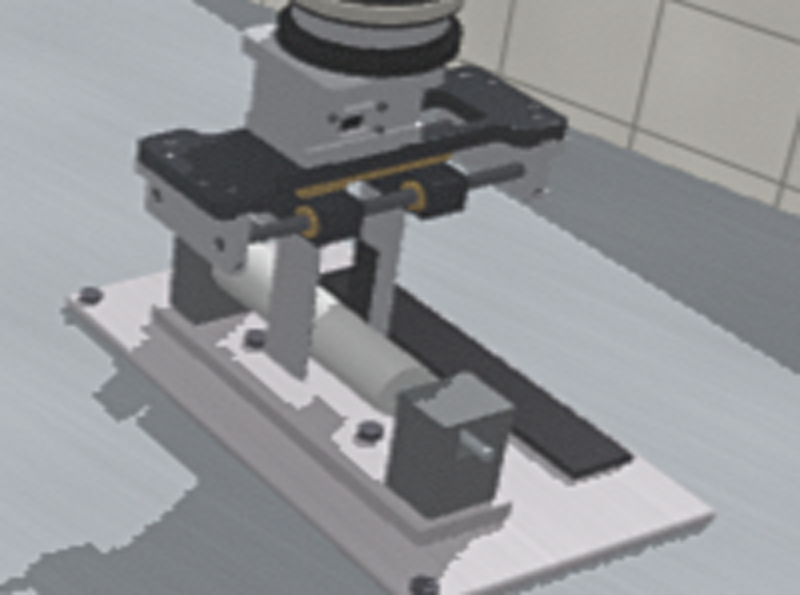

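```bash
python3 -m inch '[{"linear":[-0.002,-0.007,0],"twist":0,"gripper":0},{"linear":[-0.003,-0.014,0],"twist":0,"gripper":0},{"linear":[-0.003,-0.014,0],"twist":0,"gripper":0},{"linear":[-0.003,-0.014,0],"twist":0,"gripper":0}]'
```

```text
time: 19.92
tool_pos: [0.5878, -0.1822, 0.0617]
ee_rot: [3.14, 0.002, 1.325]
wrist_force: [-0.2, -4.9, 5.3]
width: 0.0296
```

```bash
python3 -m inch '[{"linear":[-0.001,-0.005,0.005],"twist":0,"gripper":0},{"linear":[-0.002,-0.01,0.01],"twist":0,"gripper":0},{"linear":[-0.002,-0.01,0.01],"twist":0,"gripper":0}]'; python3 -m inch '[{"linear":[-0.001,-0.005,0],"twist":0,"gripper":0},{"linear":[-0.001,-0.005,0],"twist":0,"gripper":0}]'
```

```text
time: 20.17
tool_pos: [0.5878, -0.1823, 0.0617]
ee_rot: [3.141, 0.0, 1.326]
wrist_force: [2.1, -5.6, 1.2]
width: 0.0291
time: 20.33
tool_pos: [0.5878, -0.1823, 0.0617]
ee_rot: [3.141, -0.001, 1.326]
wrist_force: [3.6, -4.5, 1.0]
width: 0.0293
```

Roller sits against the end wall with only a few newtons of residual hand force. Open.

```bash
python3 -m inch '[{"linear":[0,0,0],"twist":0,"gripper":0.4},{"linear":[0,0,0],"twist":0,"gripper":0.45},{"linear":[0,0,0],"twist":0,"gripper":0.5},{"linear":[0,0,0],"twist":0,"gripper":0.6},{"linear":[0,0,0],"twist":0,"gripper":0.6},{"linear":[0,0,0],"twist":0,"gripper":0.6}]'
python3 -m inch '[{"linear":[0,0,0],"twist":0,"gripper":0.6},{"linear":[0,0,0.2],"twist":0,"gripper":0.6},{"linear":[0,0,0.5],"twist":0,"gripper":0.6},{"linear":[0,0,0.8],"twist":0,"gripper":0.6},{"linear":[0,0,0.9],"twist":0,"gripper":0.6},{"linear":[0,0,0.9],"twist":0,"gripper":0.6}]'
python3 w.py w21; python3 tilt.py w21|head -1;python3 w.py s21 side; python3 w.py c21 scene
python3 - <<'E'
import cv2
a=cv2.imread("pics/s21.png")[170:340,350:550]; b=cv2.imread("pics/c21.png")[150:320,140:340]
cv2.imwrite("pics/s21a.png",cv2.resize(a,None,fx=4,fy=3.5,interpolation=cv2.INTER_CUBIC));cv2.imwrite("pics/c21a.png",cv2.resize(b,None,fx=3,fy=3,interpolation=cv2.INTER_CUBIC))
E
```

```text
time: 20.83
tool_pos: [0.587, -0.1822, 0.0618]
ee_rot: [-3.141, -0.001, 1.326]
wrist_force: [-0.4, 0.6, 0.0]
width: 0.0563
time: 21.33
tool_pos: [0.5893, -0.1834, 0.1564]
ee_rot: [3.134, 0.001, 1.326]
wrist_force: [0.2, 0.0, 0.4]
width: 0.0566
w21 21.3333 [ 0.58930555 -0.18336446  0.15638056] [3.13350541e+00 1.07300250e-03 1.32576110e+00] [0.16218042 0.02965341 0.39390338] 0.056598263479025114
tilt -0.2602625356883619 axis below TCP -0.09643044600577977
s21 21.3833 [ 0.58805421 -0.18289272  0.15342463] [3.13826737e+00 4.24897410e-04 1.32573504e+00] [ 0.16284967 -0.37429643  0.21884688] 0.056394678368941166
c21 21.4333 [ 0.58699395 -0.18246505  0.15123246] [-3.14087669e+00 -1.57459466e-04  1.32573096e+00] [-0.54006735  0.32526108 -0.80042762] 0.056427991161743796
```

View pics/w21.png

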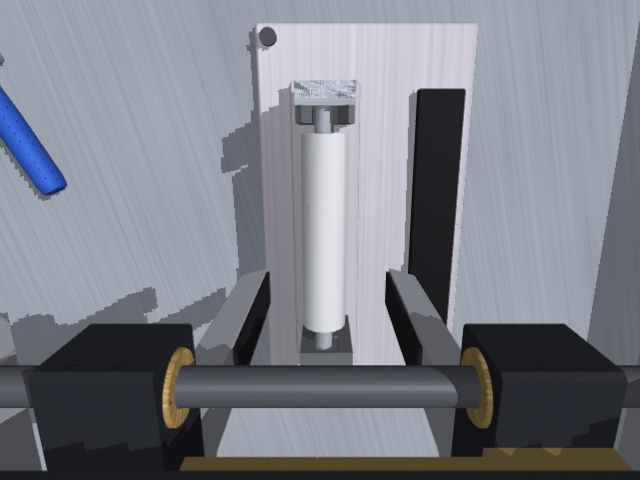

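View pics/s21a.png

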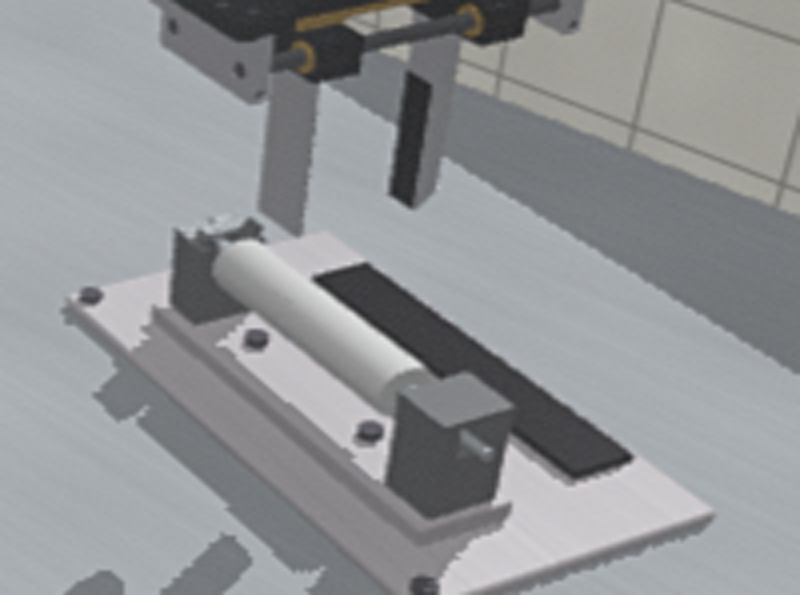

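View pics/c21a.png

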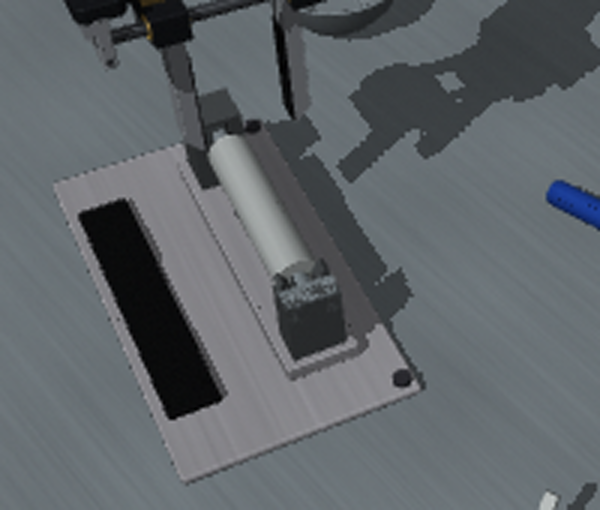

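```bash
python3 -m inch '[{"linear":[0,0,0.1],"twist":0,"gripper":0.6},{"linear":[0,0,0.1],"twist":0,"gripper":0.6},{"linear":[0,0,0.1],"twist":0,"gripper":0.6},{"linear":[0,0,0.1],"twist":0,"gripper":0.6}]'; python3 w.py w22
python3 - <<'E'
from h import *
s=dict(np.load("w22.npz")); M=s["M"]; W=cloud(s,M); im=s["image"]
seat=np.array([.5892,-.1752]);u=np.array([.2334,.9724]);v=np.array([-u[1],u[0]])
m=(im.min(-1)>150)&(W[...,2]>.06)&(W[...,2]<.085)
X=(W[...,:2]-seat)@u;Y=(W[...,:2]-seat)@v
m&=(abs(Y)<.012)&(abs(X)<.075)
b=[]
for lo in np.arange(-.07,.06,.01):
    q=m&(X>=lo)&(X<lo+.01)
    if q.sum()>20: b.append((lo+.005,np.percentile(W[q][:,2],80),q.sum())); 
print(np.round(b,4).tolist()); b=np.array(b); k=np.polyfit(b[:,0],b[:,1],1); print("tilt deg",np.degrees(k[0]),"axis z",k[1]-.0147)
q=m; print("Y mid",np.median(Y[q]), "X range",np.percentile(X[q],[.5,99.5]))
print("pk lip z, sock z",W[95,300:350:10,2])
for r in range(90,140,3): print(r,X[r,322].round(4),W[r,322,2].round(4),end="|")
E
```

```text
time: 21.82
tool_pos: [0.5872, -0.1825, 0.1615]
ee_rot: [-3.141, -0.0, 1.326]
wrist_force: [-0.3, -0.6, -0.3]
width: 0.0562
w22 21.8167 [ 0.58716522 -0.18252378  0.1615372 ] [-3.14081807e+00 -1.51809806e-04  1.32575585e+00] [-0.28930679 -0.61815926 -0.27588744] 0.05624434909156307
[[-0.065, 0.075, 199.0], [-0.055, 0.0753, 436.0], [-0.045, 0.0752, 438.0], [-0.035, 0.0751, 442.0], [-0.025, 0.0751, 452.0], [-0.015, 0.0749, 464.0], [-0.005, 0.0748, 485.0], [0.005, 0.0748, 496.0], [0.015, 0.0747, 502.0], [0.025, 0.0747, 516.0], [0.035, 0.0746, 522.0], [0.045, 0.0746, 547.0], [0.055, 0.0745, 539.0]]
tilt deg -0.33722123471589655 axis z 0.06013449301049289
Y mid -0.00119274722350961 X range [-0.07171914  0.0726223 ]
pk lip z, sock z [0.07093974 0.07058666 0.07134232 0.071375   0.07052165]
90 0.0903 0.07|93 0.0887 0.0695|96 0.0869 0.0703|99 0.0852 0.0708|102 0.0835 0.0705|105 0.0818 0.0703|108 0.0804 0.0636|111 0.0787 0.0633|114 0.0769 0.063|117 0.0751 0.0638|120 0.0733 0.0639|123 0.0715 0.0626|126 0.0697 0.0626|129 0.0679 0.064|132 0.066 0.0652|135 0.0643 0.0733|138 0.0625 0.0745|
```

```bash
python3 - <<'E'
import cv2
a=cv2.imread("pics/w22.png")[60:370,250:400]
cv2.imwrite("pics/w22a.png",cv2.resize(a,None,fx=2.4,fy=1.9,interpolation=cv2.INTER_CUBIC))
E
```

```text
(no output)
```

View pics/w22a.png

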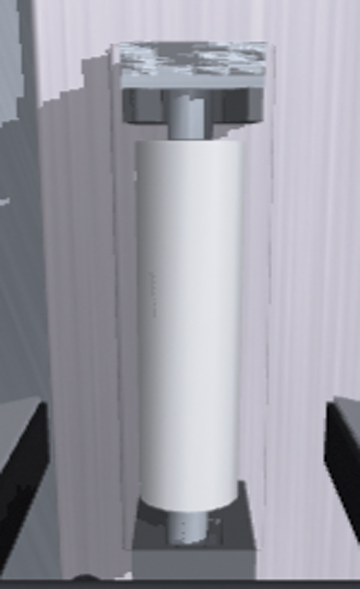

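```bash
python3 - <<'E'
from h import *
s=dict(np.load("w22.npz")); M=s["M"]; W=cloud(s,M)
seat=np.array([.5882,-.1762]);u=np.array([.2334,.9724]);v=np.array([-u[1],u[0]])
X=(W[...,:2]-seat)@u;Y=(W[...,:2]-seat)@v;Z=W[...,2]
for n,m in dict(plate=(abs(Z-.009)<.004)&(Y<-.03)&(Y>-.045)&(abs(X)<.13),bar=(abs(Z-.021)<.004)&(abs(Y)>.017)&(abs(Y)<.024)&(abs(X)<.08)).items():
    k=np.polyfit(X[m],Z[m],1); print(n,m.sum(),np.degrees(np.arctan(k[0])),k[1])
E
```

```text
plate 5910 -0.03826848819842563 0.00775987611775583
bar 3078 -0.04964374934780425 0.019676971900938575
```

```bash
python3 -m inch '[{"linear":[-0.03,-0.15,0],"twist":0,"gripper":0.3},{"linear":[-0.067,-0.316,0],"twist":0,"gripper":0.1},{"linear":[-0.067,-0.316,0],"twist":0,"gripper":0},{"linear":[-0.067,-0.316,0],"twist":0,"gripper":0},{"linear":[-0.067,-0.316,0],"twist":0,"gripper":0},{"linear":[-0.067,-0.316,-0.1],"twist":0,"gripper":0},{"linear":[-0.067,-0.316,-0.3],"twist":0,"gripper":0},{"linear":[-0.067,-0.316,-0.5],"twist":0,"gripper":0},{"linear":[-0.067,-0.316,-0.57],"twist":0,"gripper":0},{"linear":[-0.067,-0.316,-0.57],"twist":0,"gripper":0}]'; python3 -m inch '[{"linear":[0,0,0],"twist":0,"gripper":0},{"linear":[0,0,0],"twist":0,"gripper":0}]'
```

```text
time: 22.7
tool_pos: [0.5789, -0.2128, 0.1016]
ee_rot: [-3.135, -0.001, 1.326]
wrist_force: [0.2, 0.4, -0.1]
width: 0.0005
time: 22.87
tool_pos: [0.5814, -0.2143, 0.1064]
ee_rot: [3.139, 0.0, 1.326]
wrist_force: [0.5, -0.1, -0.2]
width: 0.0005
```

```bash
python3 -m inch '[{"linear":[-0.008,0,-0.03],"twist":0,"gripper":0},{"linear":[-0.008,0,-0.06],"twist":0,"gripper":0},{"linear":[-0.008,0,-0.07],"twist":0,"gripper":0},{"linear":[-0.008,0,-0.07],"twist":0,"gripper":0},{"linear":[-0.008,0,-0.07],"twist":0,"gripper":0}]'; for i in 1 2; do python3 -m inch '[{"linear":[0,0,-0.01],"twist":0,"gripper":0},{"linear":[0,0,-0.01],"twist":0,"gripper":0}]'; done
```

```text
time: 23.28
tool_pos: [0.5798, -0.2142, 0.0982]
ee_rot: [3.141, -0.0, 1.326]
wrist_force: [-0.1, -0.3, 0.7]
width: 0.0003
time: 23.45
tool_pos: [0.58, -0.2143, 0.0978]
ee_rot: [3.141, 0.0, 1.326]
wrist_force: [-1.5, 0.1, 1.5]
width: 0.0005
time: 23.62
tool_pos: [0.5802, -0.2144, 0.0971]
ee_rot: [3.14, 0.0, 1.326]
wrist_force: [-0.7, 0.3, 4.1]
width: 0.0002
```

```bash
python3 -m inch '[{"linear":[0,0,-0.01],"twist":0,"gripper":0},{"linear":[0,0,-0.01],"twist":0,"gripper":0}]';  python3 -m inch '[{"linear":[0,0,-0.01],"twist":0,"gripper":0},{"linear":[0,0,-0.01],"twist":0,"gripper":0}]'
```

```text
time: 23.78
tool_pos: [0.5804, -0.2145, 0.097]
ee_rot: [3.139, 0.001, 1.326]
wrist_force: [-2.3, 1.1, 7.3]
width: -0.0
time: 23.95
tool_pos: [0.5807, -0.2146, 0.0969]
ee_rot: [3.138, 0.001, 1.326]
wrist_force: [-2.5, 0.4, 9.2]
width: 0.0002
```

```bash
python3 -m inch '[{"linear":[0,0,0.03],"twist":0,"gripper":0},{"linear":[0,0,0.2],"twist":0,"gripper":0},{"linear":[0,0,0.5],"twist":0,"gripper":0},{"linear":[0.08,0.32,0.8],"twist":0,"gripper":0.2},{"linear":[0.08,0.32,0.8],"twist":0,"gripper":0.6},{"linear":[0.08,0.32,0.8],"twist":0,"gripper":0.6},{"linear":[0.08,0.32,0.8],"twist":0,"gripper":0.6},{"linear":[0.08,0.32,0.8],"twist":0,"gripper":0.6},{"linear":[0.08,0.32,0.8],"twist":0,"gripper":0.6}]'; python3 w.py w23; python3 w.py s23 side;python3 w.py c23 scene
python3 - <<'E'
from h import *
s=dict(np.load("w23.npz")); M=s["M"]; W=cloud(s,M); im=s["image"]
seat=np.array([.5892,-.1752]);u=np.array([.2334,.9724]);v=np.array([-u[1],u[0]])
X=(W[...,:2]-seat)@u;Y=(W[...,:2]-seat)@v;Z=W[...,2]
m=(Z>.06)&(Z<.085)&(abs(Y)<.012)&(abs(X)<.06)
b=np.array([(x,np.percentile(Z[m&(abs(X-x)<.005)],80)) for x in np.arange(-.055,.056,.01)]); k=np.polyfit(b[:,0],b[:,1],1); print(b.round(4).tolist(),np.degrees(k[0]),k[1]-.0147)
k=(abs(Z-.009)<.004)&(Y<-.03)&(Y>-.045)&(abs(X)<.13); print("plate",np.degrees(np.polyfit(X[k],Z[k],1)[0]))
E
```

```text
time: 24.7
tool_pos: [0.5866, -0.1825, 0.1715]
ee_rot: [-3.137, -0.0, 1.325]
wrist_force: [-0.8, 0.3, 0.5]
width: 0.0369
w23 24.7 [ 0.58664585 -0.18251096  0.17154929] [-3.13741544e+00 -2.87641735e-04  1.32494800e+00] [-0.75371586  0.34339415  0.50244413] 0.036888480599416094
s23 24.75 [ 0.5867832  -0.18255684  0.17182001] [-3.13786511e+00 -3.16281328e-04  1.32487545e+00] [0.14514141 1.21774746 0.7837248 ] 0.04103028371801096
c23 24.8 [ 0.58697334 -0.18255795  0.17221784] [-3.13850341e+00 -3.12484984e-04  1.32492778e+00] [ 0.10795236  0.33926766 -0.04475644] 0.04478224399704389
[[-0.055, 0.0741], [-0.045, 0.0741], [-0.035, 0.0742], [-0.025, 0.074], [-0.015, 0.0741], [-0.005, 0.0741], [0.005, 0.074], [0.015, 0.0742], [0.025, 0.0742], [0.035, 0.0741], [0.045, 0.0742], [0.055, 0.0742]] 0.04317074194889511 0.05942790282384384
plate -0.01484605641831763
```

View pics/c23.png

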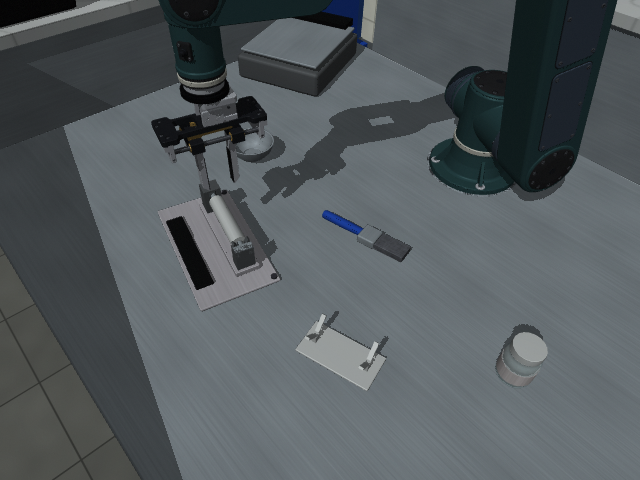

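View pics/w23.png

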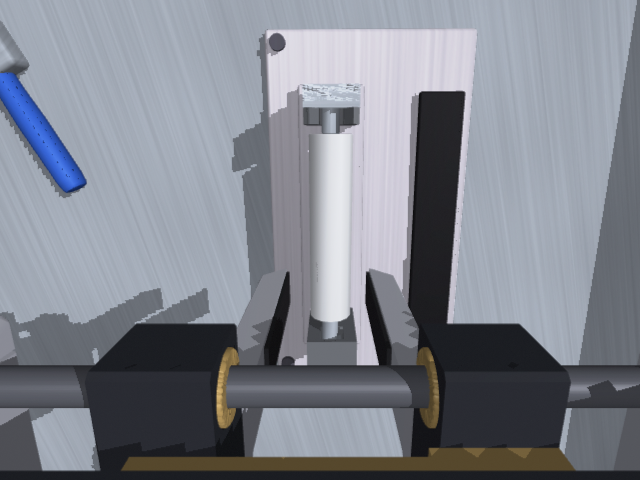

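The press took out the last 0.3° of slope, so the roller is now level and the hand is clear. Hand in.

```bash
python3 -m inch '[{"linear":[0,0,0.3],"twist":0,"gripper":0.6},{"linear":[0,0,0.4],"twist":0,"gripper":0.6},{"linear":[0,0,0.4],"twist":0,"gripper":0.6},{"linear":[0,0,0.4],"twist":0,"gripper":0.6}]'; python3 -c "
from bench import robot
print(robot.close_job())"
```

```text
time: 25.18
tool_pos: [0.5883, -0.1826, 0.2151]
ee_rot: [3.139, 0.0, 1.325]
wrist_force: [0.6, -0.7, -0.1]
width: 0.0562
the job is handed in; nothing more can be done
None
```

The roller is back in the dispenser, level on both seats with its pocket end under the lip, and I handed the job in at 25.2 s.

- **Picking up and tilting:** I gripped the roller at its middle in the rack, then tilted it about 13.5° in the grip by pressing its pocket end on one of the rack's rests.
- **Inserting:** I pushed the other stub into the sprung socket to about 13–14.7 N; the stop is at 17 N. Then I tipped the pocket end down and eased the spring home in small steps until the roller stopped on the end wall. The highest force I read along the roller was about 15 N.
- **Slip, corrected:** While tipping, the roller slid about 3.5 mm towards the pocket in the grip. Its tip was level with the lip edge and may have just touched it. I pushed it back in before lowering further.
- **Overshoot, corrected:** When easing home I went slightly too far, pressing about 5.5 N into the end wall on top of the spring. Backing off did not fully clear it, so about 3.5 N along the roller and some sideways force remained when I opened the gripper.
- **Last checks:** The first check after release showed about 0.3° of slope with the socket end high, so I pressed that side down with up to 9 N. After that the slope measured about 0.04°, with the axis 59.4 mm above the counter (60 mm expected, within the 2 mm calibration). The hand is clear, and the brush and jar look unmoved in the last scene picture. The bowl is partly hidden by the gripper there, but the arm never went near it.

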